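Uncover the tube reader's port and load the long cell

TASK

Load the tube reader with the long cell: first swing the dust cover that hangs over its port about a quarter turn up on its pin, towards the side where the tall strip tube does not stand, and let it stay there; then take the long cell from the rack, lay it in the V-groove in front of the port, and push it gently along the groove into the port until it rests against the stop inside. Leave the short cell in the rack, and do not shift or knock over the strip tube, the tally counter or the oil bottle that stand round the work.

Things in the scene. Friction and masses are not known exactly. Their poses are not given: they have to be found in the camera images.
- reader: Tube reader, fixed to the worktop: white box housing 110 mm wide, 70 mm deep, 148 mm high, its grey port face towards the robot, and in front of that a narrow aluminium V-groove rail. Origin on the worktop (z = 0) below the centre of the port face; x points level into the housing along the groove, y to the left along the face, z up.
- port (a point): centre of the round port, 45 mm wide, in the plane of the port face, 75 mm above the worktop; axes as the reader's.
- groove_start (a point): start of the V-groove, 185 mm in front of the port face, at the axis of a cell lying in it (75 mm above the worktop). The groove runs along the reader's x from here through the port to the stop. V of 90 degrees, 29 mm wide, outer sides vertical, upper edges 65.5 mm above the worktop; foot 42 mm wide, 8 mm high. Sliding the cell takes 1 to 3 N.
- home (a point): where the centre of the long cell lies when it is fully home against the stop: 15 mm in front of the port face, 75 mm above the worktop (its rear end is then 75 mm in front of the face).
- port_cover (a joint): dust cover's angle about its pin, rad; pin parallel to the reader's x. 0: hangs down over the port (starts within 0.1); +1.57: level to the reader's +y side (left from the robot); -1.57: level to -y. Travel +-1.75. Friction holds it anywhere (1 to 4 N at the knob moves it). Steel leaf 4 mm thick 1 mm before the face, ending in a disc 56 mm across centred 60 mm from the pin.
- cover_pin (a point): centre of the dust cover's pin: on the port face, 135 mm above the worktop, above the port; axes as the reader's.
- cover_knob (a point): point on the axis of the cover's knob, 36 mm in front of the port face. The knob is a black round bar, 16 mm thick, sticking out level from the cover towards the robot, parallel to the pin and 42 mm from it (93 mm above the worktop when hanging); it ends 51 mm in front of the face. Pinched from above across its thickness it turns in the grip as the cover swings.
- cell_long_mid (a point): centre of the long cell: a smooth closed steel cylinder with black end caps, 34 mm in diameter, 120 mm long, 0.10 to 0.18 kg; x along its length. It starts level in one of the two lanes of the rack, its axis 45 mm above the worktop.
- cell_short_mid (a point): centre of the short cell, of the same make: 34 mm in diameter, 80 mm long; x along its length. It starts in the other lane of the rack and stays there.
- cell_rack: fixed grey rack for the cells, 90 x 136 mm, base plate 8 mm thick; origin at the centre of its underside on the worktop. Two lanes along its x at y = -40 and +40 mm, each of two V saddles 8 mm thick and 36 mm wide centred at x = -30 and +30 mm (39 mm high at most), with room for the fingers between them.
- stop: black stop block inside the port, fixed in the reader; origin at the middle of the face that the cell meets, 77 mm above the worktop, 45 mm behind the port face.
- strip_tube_mid (a point): middle of the tall strip tube, a white capped plastic tube, cap 50 mm across, 126 mm high (this point is 63 mm up). It stands loose on the worktop close in front of the port face, 77 to 81 mm to the left or right of the groove, in the way of a gripper that swings the cover to that side.
- counter_mid (a point): middle of the tally counter, a light grey round case, 53 x 50 mm, 25 mm high, standing loose on the worktop on the other side of the groove; the cover passes above it.
- oil_bottle_mid (a point): middle of the small oil bottle with a dropper top, 36 mm across, 86 mm high (this point is 43 mm up), standing loose between the rack and the reader.
Mind the look-alikes: they are no part of the job. What is shaped like the part that bears strip_tube_mid but orange is not meant.

How it is judged:
By the outcome, as a careful person would: the job done as asked, in the order asked, and still so for the second after the job is handed in, with the robot touching nothing.
It also fails if it takes over 64 s, if anything falls off the work surface, if the arm or the gripper's body presses on something with over 40 N, if the wrist force passes 120 N, or if a joint passes its speed limit or range.

ROBOT

A 7-joint arm with a two-finger parallel gripper is mounted at the origin on a cart in front of the work surface, level with it; the furniture and walls round the work are solid. World frame = base frame: x ahead of the robot, y to its left, z up, the work surface at z = 0. Lengths are in m, angles in degrees, forces in N, time in s.
With the tool pointing down it reaches from about 0.425 to 0.875 m from the base axis. Payload 4.7 kg.
Tool frame: the origin (TCP) lies at the very end of the fingers, on their centre line; the grasp point (between the pads) lies 19 mm behind it; x points along the fingers, z is the direction in which the jaws open and shut, and the axes are right-handed (so a half turn about x gives the same grasp; the last joint's range is limited). The gripper opens to 87 mm and grips with 3 to 60 N. Pads are 19 mm wide; open, the fingers measure 117 mm over their backs; the gripper's body (75 mm by 190 mm) begins 51 mm behind the grasp point.
Start: joints at [76.438, 18.392, -4.016, 83.108, 1.295, 78.541, -3.26], TCP at [0.161, -0.63, 0.192] pointing down, gripper open.
Joint ranges: [-163.93, 163.93], [-17.29, 119.83], [-79.2, 71.16], [3.27, 140.29], [-89.18, 269.18], [5.43, 117.66], [-154.24, 154.24]. Speed limits (degrees/s): [147.25, 147.25, 180, 180, 180, 180, 180].

INTERFACE

Orientations are given as [roll, pitch, yaw] about the fixed x, y, z axes, in that order (R = Rz(yaw) Ry(pitch) Rx(roll)).
In Python, from cell import env gives the robot as it stands. The module is installed in compiled form; this text tells all that it offers.
- The arm moves only by the tool drive_tool, never from a script. Its argument "increments" is a list of rows, each a list of 2 entries, a list of its own where there are three numbers: the shift along the tool's x, y, z scaled (see below), then the turn, a rotation vector about the tool's x, y, z scaled (see below). In form: [[[dx, dy, dz], [wx, wy, wz]], ...]. A call has 1 to 10 rows; each row shifts and turns the commanded pose from where the row before left it, along the tool's axes as they then stand; what a row does not reach is not made up. The controller multiplies each number of a shift by 0.04 m and each number of a turn by 120 degrees. A row lasts 1/10 s, in which the tool goes at most 50 mm and 8.59 degrees, less where a joint would pass 70% of its speed; a pose out of reach is approached as far as the arm can. A call with a number of a shift or a turn outside -1 to 1 is refused whole. A call with a gripper value outside its range is refused whole. "hand" is the gripper's target within -1 to 1 (fully open at 1, half-way at 0, shut at -1), set as the call begins (left out, the last holds). The fingers move at their own pace and stop on an object; "squeeze" is the grip in N (left out, the last holds). Time passes only in rows, so rows that do not move let the fingers close. It gives the time, the measured TCP pose, the force and the opening at its end, in the units of the state.
- env.get_obs(): the state, without advancing time (a new reading comes with each control period).
- env.read_camera(name): name is "scene" or "side" or "wrist"; returns a dict with "frame" (384x512x3 uint8, red, green, blue), "fx", "fy", "cx", "cy" (pixels), "R" (3x3) and "t" (3): a world point X has camera coordinates R X + t. Camera axes: x right, y down, z forward; pixel columns grow to the right and rows downward; lengths in m; the calibration is good to about 2 mm. A picture is of the moment at which its call begins. There is no depth.
- env.sign_off(): hands the job in, once; it reports no verdict.
The state is a dict: "time_s": time; "qpos": joint angles; "joint_velocities": joint speeds; "effort": joint torques, N m; "tool_pos": TCP position; "tool_rot": TCP orientation; "force": force on the tool from outside, world axes, zero at the start; "wrist_torque": the same for the moment, N m; "grip_width": finger opening in m.
Only numpy, scipy, OpenCV 4.12 (cv2) and the standard library are available. Lean on these libraries where they do the work, as an engineer would, in place of code of your own. Each camera call takes 0.05 s, during which the arm holds its last target.

## Working session

There is one attempt and no reset: what is moved stays moved. The work goes in short steps, Python scripts to look and compute and a tool call to move; the robot and the scene stay as the last step left them, time stands still between calls to the robot, and variables do not carry over. Pictures are saved under pics/ and viewed, and the job is handed in when it is done.

Besides the shell and the picture viewer there is one more tool, called after ">>>" by a JSON object that holds its "api" and its "payload", one argument or row to a line. drive_tool: Moves the arm, as the interface text tells. Shifts and turns lie within -1 to 1; 1 stands for 0.04 m of shift or 120 degrees of turn. Its arguments: {"type":"object","properties":{"increments":{"type":"array"},"hand":{"type":"number"},"squeeze":{"type":"number"}},"required":["increments"]}

```bash
mkdir -p pics; ls; python3 - <<'E'
from cell import env
import cv2
o=env.get_obs(); print(o)
for n in ["scene","side","wrist"]:
    c=env.read_camera(n); cv2.imwrite(f"pics/{n}0.png",c["frame"][:,:,::-1])
    print(n,c["fx"],c["fy"],c["cx"],c["cy"],c["R"],c["t"], -c["R"].T@c["t"])
E
```

```text
pics
{'time_s': 0.0, 'qpos': array([76.43843472, 18.44012182, -4.01440165, 83.17545029,  1.29616399,
       78.53939197, -3.26069129]), 'joint_velocities': array([-0.02216843,  0.03104812,  0.02406211, -0.09003787, -0.01001202,
       -0.03492119, -0.03613324]), 'effort': array([ 2.33416386e-04, -4.91288602e+01, -4.03900445e-01, -3.12530959e+01,
       -6.37785648e-02,  4.36322833e-02,  1.90002629e-04]), 'tool_pos': array([ 0.16108965, -0.62909432,  0.19094457]), 'tool_rot': array([-176.24626731,   89.89010234,  108.12352873]), 'force': array([0.77798448, 1.13255918, 0.61454142]), 'wrist_torque': array([-0.01463519,  0.05355079,  0.01407485]), 'grip_width': 0.08665635244519092}
scene 449.86174404536956 449.86174404536956 257.24753538679084 196.78691915722717 [[-0.51922706 -0.85454494 -0.01249845]
 [-0.39326386  0.25188259 -0.88425036]
 [ 0.75877981 -0.45421152 -0.4668459 ]] [0.22921533 0.36320702 0.87742336] [-0.40392013  0.50292507  0.73365227]
side 362.3825240054743 362.3825240054743 255.84416879633494 196.68454373641447 [[ 9.22838742e-01 -3.85186512e-01  8.15296621e-05]
 [-2.47457000e-01 -5.93025377e-01 -7.66215332e-01]
 [ 2.95184160e-01  7.07073018e-01 -6.42583892e-01]] [-0.57973075  0.19343739  0.80256667] [ 0.34596046 -0.67606442  0.66397837]
wrist 331.45975610249155 331.45975610249155 256.5781177698785 193.18503607619078 [[ 2.48534603e-01 -9.68622972e-01 -2.98128107e-04]
 [-9.34097951e-01 -2.39757402e-01  2.64532430e-01]
 [-2.56303667e-01 -6.54669816e-02 -9.64376744e-01]] [-0.650004   -0.03146605  0.38983655] [ 0.23207265 -0.61163161  0.38407931]
```

View pics/scene0.png

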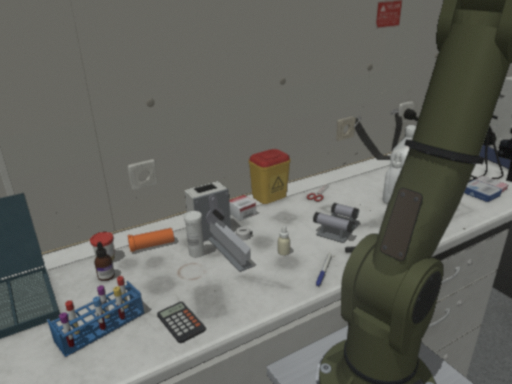

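View pics/side0.png

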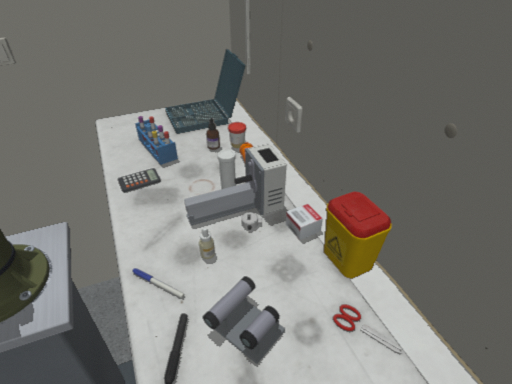

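View pics/wrist0.png

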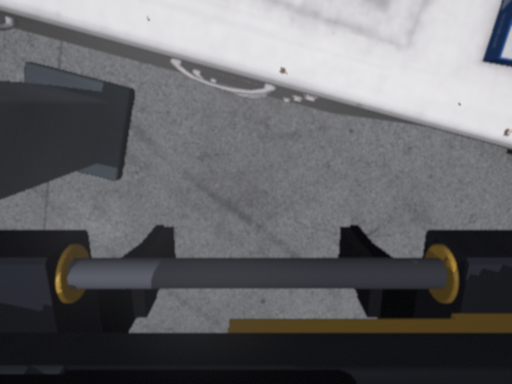

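The scene picture shows the reader at about (208,205), the groove at (230,245), a white upright tube at (194,235), an orange lying tube at (151,240), the rack with cells at (335,220) and the oil bottle at (284,243). In the side picture: reader (265,180), groove (220,202), white tube (228,168), long cell (230,302), short cell (260,327), oil bottle (207,245), counter (250,222). I'll enlarge these.

```bash
python3 - <<'E'
import cv2
a=cv2.imread("pics/scene0.png")
b=cv2.imread("pics/side0.png")
cv2.imwrite("pics/scene0r.png",cv2.resize(a[170:290,120:280],None,fx=5,fy=5,interpolation=cv2.INTER_CUBIC))
cv2.imwrite("pics/side0r.png",cv2.resize(b[130:250,160:320],None,fx=5,fy=5,interpolation=cv2.INTER_CUBIC))
cv2.imwrite("pics/side0k.png",cv2.resize(b[250:370,170:330],None,fx=5,fy=5,interpolation=cv2.INTER_CUBIC))
cv2.imwrite("pics/scene0k.png",cv2.resize(a[180:260,260:370],None,fx=7,fy=7,interpolation=cv2.INTER_CUBIC))
E
```

```text
(no output)
```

View pics/scene0r.png

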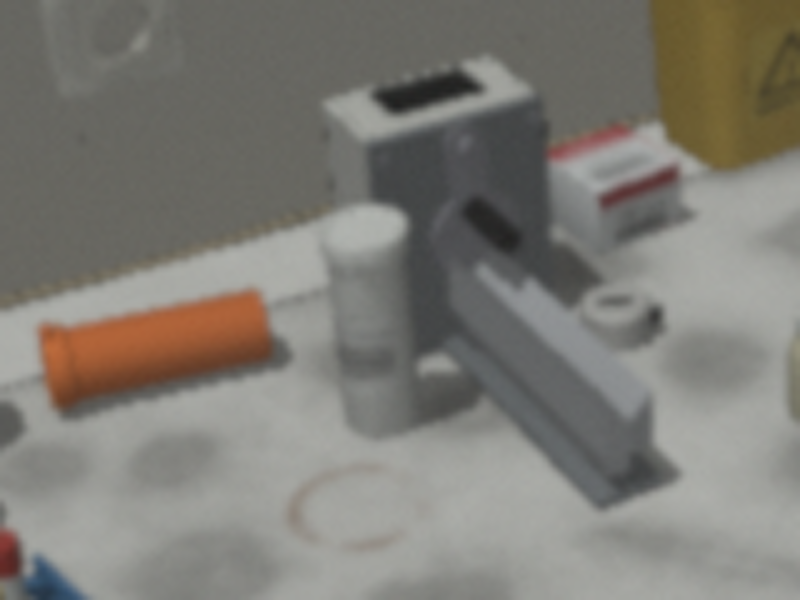

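View pics/side0r.png

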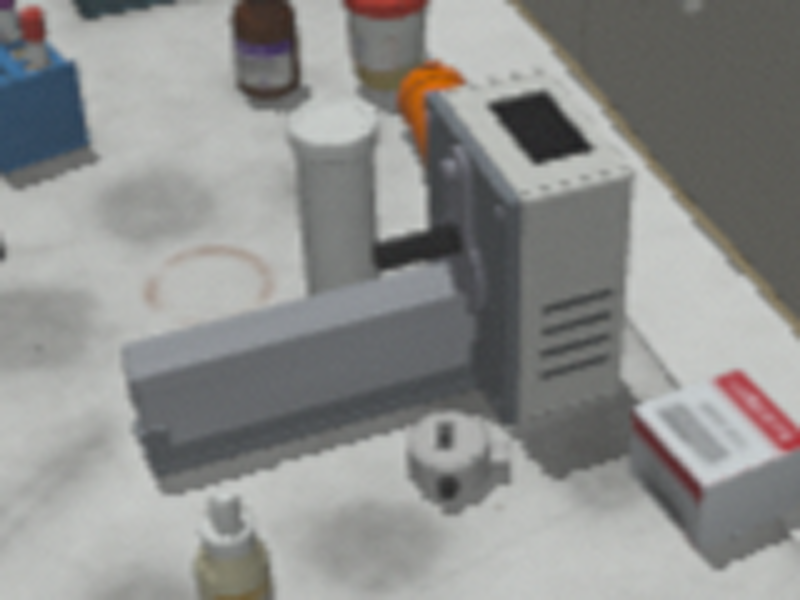

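View pics/side0k.png

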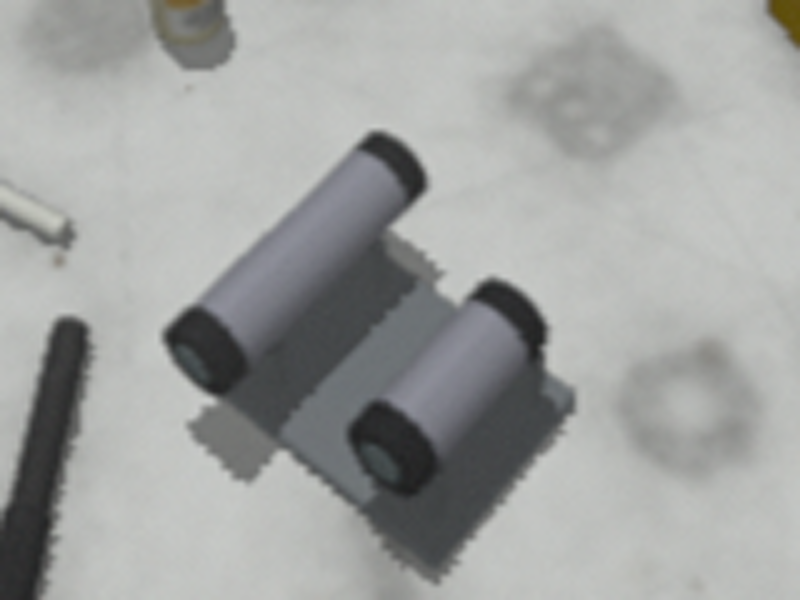

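View pics/scene0k.png

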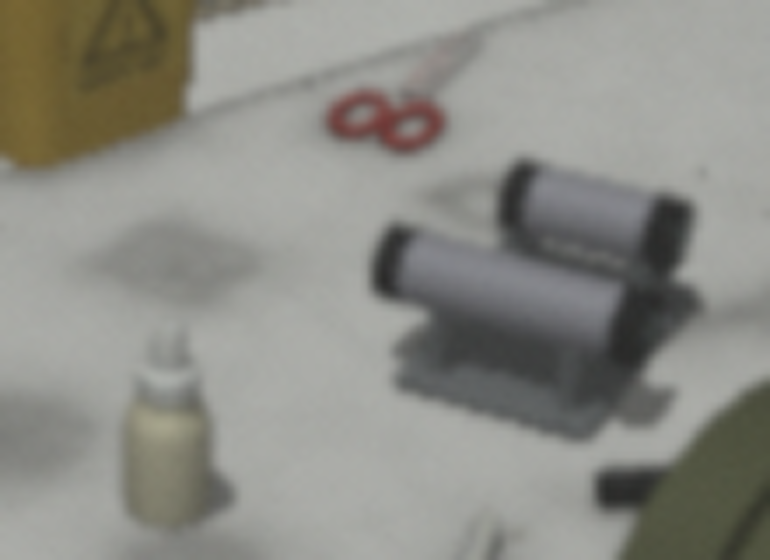

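The only white standing tube with a cap is at scene (194,235) / side (228,168), on the reader's +y (left) side. The orange one lying at (151,240) is the look-alike. So the cover has to swing to -y, over the counter. The long cell is the left one in the side view (near y=+40 lane), and the short one is beside it. Next I'll measure.

```bash
cat > h.py <<'E'
import numpy as np, cv2
from cell import env
def load(n):
    c=env.read_camera(n); return c
def ray(c,u,v):
    d=np.array([(u-c["cx"])/c["fx"],(v-c["cy"])/c["fy"],1.]); R=np.array(c["R"]);t=np.array(c["t"])
    return -R.T@t, R.T@d
def onz(c,u,v,z):
    o,d=ray(c,u,v); return o+d*(z-o[2])/d[2]
def P(c):
    K=np.array([[c["fx"],0,c["cx"]],[0,c["fy"],c["cy"]],[0,0,1]]); return K@np.c_[c["R"],c["t"]]
def tri(c1,p1,c2,p2):
    X=cv2.triangulatePoints(P(c1),P(c2),np.array(p1,float).reshape(2,1),np.array(p2,float).reshape(2,1)); return (X[:3]/X[3]).ravel()
def proj(c,X):
    p=P(c)@np.r_[X,1]; return p[:2]/p[2]
def rotm():
    from scipy.spatial.transform import Rotation as Ro
    o=env.get_obs(); return Ro.from_euler('xyz',o["tool_rot"],degrees=True).as_matrix(), o
E
python3 - <<'E'
from h import *
np.set_printoptions(precision=4,suppress=True)
s=load("side"); c=load("scene")
S=lambda x,y:(160+x/5-.4,130+y/5-.4)
C=lambda x,y:(120+x/5-.4,170+y/5-.4)
for n,a,b,z in [("FL",(430,95),(370,145),.148),("FR",(520,198),(550,95),.148),("BR",(630,172),(490,55) ,.148),("BL",(550,68),(325,103),.148)]:
    print(n,onz(s,*S(*a),z),onz(c,*C(*b),z), tri(s,S(*a),c,C(*b)))
print("groove start top R", onz(s,*S(137,378),.0655),onz(c,*C(652,397),.0655)); print("top L",onz(s,*S(125,350),.0655),onz(c,*C(640,412),.0655))
print("pin",tri(s,S(455,162),c,C(463,140)))
print("knob tip",tri(s,S(380,253),c,C(510,240)))
print("tube cap",onz(s,*S(333,117),.126),onz(c,*C(365,230),.126))
print("counter top",onz(s,*S(448,440),.025),onz(c,*C(615,305),.025))
S2=lambda x,y:(170+x/5-.4,250+y/5-.4)
C2=lambda x,y:(260+x/7-.4,180+y/7-.4)
print("oil base",onz(s,*S2(190,25),0),onz(c,*C2(165,505),0))
# cells
print("long near",onz(s,*S2(200,355),.045),onz(c,*C2(630,325),.045))
print("long far",onz(s,*S2(397,163),.045),onz(c,*C2(388,262),.045))
print("short near",onz(s,*S2(390,450),.045),onz(c,*C2(670,235),.045))
print("short far",onz(s,*S2(515,315),.045),onz(c,*C2(515,200),.045))
E
```

```text
FL [0.634  0.0839 0.148 ] [0.6341 0.0877 0.148 ] [0.6355 0.0869 0.1467]
FR [ 0.6406 -0.0194  0.148 ] [ 0.6345 -0.0258  0.148 ] [ 0.6364 -0.0254  0.1493]
BR [ 0.6998 -0.0202  0.148 ] [ 0.701  -0.0207  0.148 ] [ 0.6999 -0.0203  0.1484]
BL [0.7033 0.084  0.148 ] [0.6956 0.0883 0.148 ] [0.7035 0.0859 0.145 ]
groove start top R [0.4493 0.0182 0.0655] [0.4429 0.0203 0.0655]
top L [0.4491 0.0417 0.0655] [0.4345 0.0324 0.0655]
pin [0.6279 0.034  0.1386]
knob tip [0.5835 0.0301 0.0946]
tube cap [0.5899 0.116  0.126 ] [0.5849 0.1145 0.126 ]
counter top [ 0.5916 -0.0435  0.025 ] [ 0.5883 -0.0389  0.025 ]
oil base [ 0.4612 -0.1002  0.    ] [ 0.4639 -0.0996  0.    ]
long near [ 0.4095 -0.2974  0.045 ] [ 0.4151 -0.2986  0.045 ]
long far [ 0.5109 -0.2443  0.045 ] [ 0.5099 -0.2459  0.045 ]
short near [ 0.4617 -0.3603  0.045 ] [ 0.4625 -0.3635  0.045 ]
short far [ 0.5264 -0.3277  0.045 ] [ 0.5228 -0.3269  0.045 ]
```

```bash
python3 - <<'E'
from h import *
np.set_printoptions(precision=4,suppress=True)
R,o=rotm(); print(R,o["tool_pos"],o["time_s"])
w=load("wrist"); print(w["R"]@R, R.T@(-w["R"].T@w["t"]-o["tool_pos"]))
E
```

```text
[[-0.0003  0.9687  0.2482]
 [ 0.0008  0.2482 -0.9687]
 [-1.     -0.     -0.0008]] [ 0.1612 -0.6294  0.1915] 0.25
[[-0.0014  0.0003  1.    ]
 [-0.2645 -0.9644 -0.0001]
 [ 0.9644 -0.2645  0.0014]] [-0.193   0.073   0.0003]
```

>>> {"api": "drive_tool", "payload": {
  "increments": [
    [[-0.4,0,0],[-0.058,0,0]],
    [[-0.5,0,0],[-0.058,0,0]],
    [[-0.5,0.8,-0.3],[0,0,0]],
    [[0,0.95,-0.4],[0,0,0]],
    [[0,0.95,-0.4],[0,0,0]],
    [[0,0.95,-0.4],[0,0,0]],
    [[0,0.95,-0.4],[0,0,0]],
    [[0,0.95,-0.4],[0,0,0]],
    [[0,0.95,-0.4],[0,0,0]],
    [[0,0.95,-0.4],[0,0,0]]
  ],
  "hand": 1
}}

```text
time_s: 1.3
tool_pos: [0.3658, -0.3778, 0.2482]
tool_rot: [-13.4, 90.0, -75.1]
force: [0.4, -0.2, 0.0]
grip_width: 0.0871
```

>>> {"api": "drive_tool", "payload": {
  "increments": [
    [[0,0.9,-0.4],[0,0,0]],
    [[0,0.9,-0.4],[0,0,0]],
    [[0,0.9,-0.4],[0,0,0]],
    [[0,0.5,-0.3],[0,0,0]],
    [[0,0,0],[0,0,0]],
    [[0,0,0],[0,0,0]]
  ]
}}

```text
time_s: 1.9
tool_pos: [0.4491, -0.2659, 0.2481]
tool_rot: [-53.9, 89.9, -115.6]
force: [-0.7, 0.1, 0.5]
grip_width: 0.0869
```

```bash
python3 - <<'E'
from h import *
np.set_printoptions(precision=4,suppress=True)
R,o=rotm(); print(R,o["tool_pos"],o["time_s"],o["qpos"])
w=load("wrist"); cv2.imwrite("pics/wrist1.png",w["frame"][:,:,::-1]); np.savez("w1.npz",**w)
E
```

```text
[[-0.0004  0.8801  0.4748]
 [-0.0008  0.4748 -0.8801]
 [-1.     -0.0007  0.0005]] [ 0.4491 -0.2659  0.2481] 1.9 [ 52.5474   2.6034 -25.5921  95.4195   1.1874  82.2325 -34.8369]
```

View pics/wrist1.png

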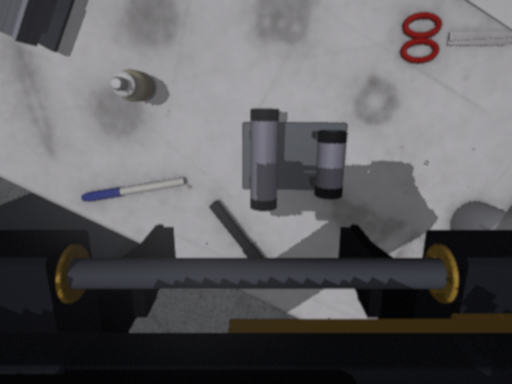

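The wrist view shows the rack: long cell from (264,110) to (263,208), short cell (331,164), rack base x 243–347, oil bottle (135,85). I'll enlarge it and measure.

```bash
python3 - <<'E'
import cv2
a=cv2.imread("pics/wrist1.png")
cv2.imwrite("pics/w1c.png",cv2.resize(a[95:220,230:360],None,fx=4.8,fy=4.8,interpolation=cv2.INTER_CUBIC))
E
```

```text
(no output)
```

View pics/w1c.png

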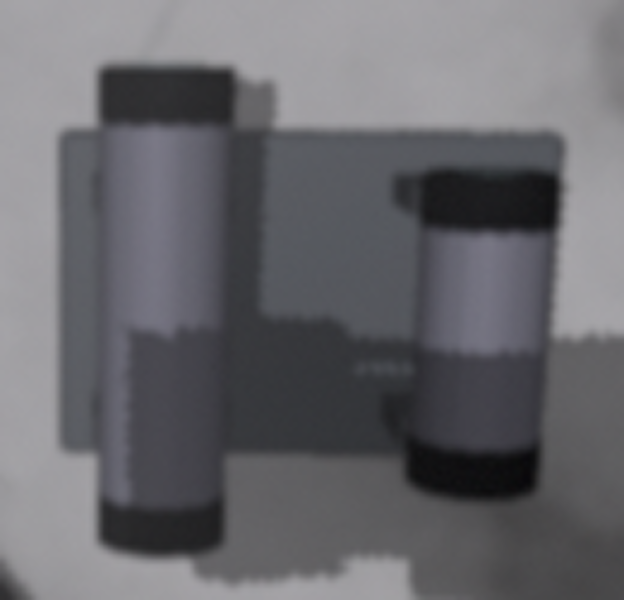

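```bash
python3 - <<'E'
from h import *
np.set_printoptions(precision=4,suppress=True)
w=dict(np.load("w1.npz"))
W=lambda x,y:(230+x/4.8-.4,95+y/4.8-.4)
a=onz(w,*W(60,130),.008);b=onz(w,*W(565,132),.008);d=onz(w,*W(60,452),.008)
print("rack",a,b,d,np.linalg.norm(b-a),np.linalg.norm(d-a),"centre",(b+d)/2, np.degrees(np.arctan2(*(a-d)[1::-1])))
f=onz(w,*W(168,66),.062);n=onz(w,*W(161,553),.062)
print("long ends",f,n,np.linalg.norm(f-n),(f+n)/2)
for y in (90,520):
    l=onz(w,*W(101 if y==90 else 100,y),.047); r=onz(w,*W(235 if y==90 else 222,y),.047); print("w",np.linalg.norm(l-r),(l+r)/2)
E
```

```text
rack [ 0.4838 -0.2275  0.008 ] [ 0.5473 -0.3463  0.008 ] [ 0.4052 -0.2687  0.008 ] 0.1346741444075939 0.08867682840604547 centre [ 0.4763 -0.3075  0.008 ] 27.698478961581237
long ends [ 0.5121 -0.2432  0.062 ] [ 0.4076 -0.2985  0.062 ] 0.11824833932731336 [ 0.4599 -0.2709  0.062 ]
w 0.03228611544748176 [ 0.5072 -0.2464  0.047 ]
w 0.031599616034790716 [ 0.4113 -0.2969  0.047 ]
```

>>> {"api": "drive_tool", "payload": {
  "increments": [
    [[0,0.58,-0.75],[0,0,0]],
    [[0,0.58,-0.75],[0,0,0]],
    [[0,0.58,-0.75],[0,0,0]],
    [[0,0.58,-0.75],[0,0,0]],
    [[0,0.58,-0.75],[0,0,0]],
    [[0,0.58,-0.75],[0,0,0]],
    [[0,0.58,-0.75],[0,0,0]],
    [[0,0.58,-0.75],[0,0,0]],
    [[0,0,0],[0.059,0,0]],
    [[0,0,0],[0.059,0,0]]
  ],
  "hand": 0
}}

```text
time_s: 2.95
tool_pos: [0.499, 0.0331, 0.2481]
tool_rot: [-5.7, 90.0, -81.8]
force: [-0.6, -1.1, 0.3]
grip_width: 0.0438
```

>>> {"api": "drive_tool", "payload": {
  "increments": [
    [[0,0,0],[0.059,0,0]],
    [[0,0,0],[0.059,0,0]],
    [[0,0,0],[0,0,0]],
    [[0,0,0],[0,0,0]]
  ]
}}

```text
time_s: 3.35
tool_pos: [0.499, 0.0322, 0.248]
tool_rot: [-15.8, 90.0, -105.8]
force: [0.7, 0.2, -0.3]
grip_width: 0.0435
```

```bash
python3 - <<'E'
from h import *
np.set_printoptions(precision=4,suppress=True)
R,o=rotm(); print(R,o["tool_pos"],o["time_s"],o["qpos"])
w=load("wrist"); cv2.imwrite("pics/wrist2.png",w["frame"][:,:,::-1]); np.savez("w2.npz",**w)
E
```

```text
[[-0.0001  1.      0.0001]
 [-0.0003  0.0001 -1.    ]
 [-1.     -0.0001  0.0003]] [0.499  0.0322 0.248 ] 3.35 [ 36.2736   0.2943 -42.7076  97.6348   0.2192  82.1562 -96.4556]
```

View pics/wrist2.png

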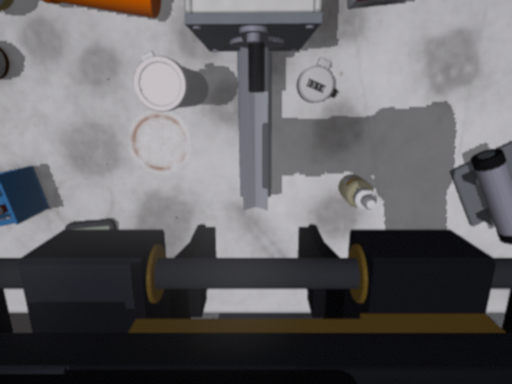

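The wrist view from above shows the reader front at (253,25), knob from (256,35) to (257,90), groove (255,60)–(256,205), white strip tube cap (162,83) on the left, counter (317,83), oil bottle (357,193).

```bash
python3 - <<'E'
import cv2
a=cv2.imread("pics/wrist2.png")
cv2.imwrite("pics/w2c.png",cv2.resize(a[0:120,130:350],None,fx=3.6,fy=3.6,interpolation=cv2.INTER_CUBIC))
cv2.imwrite("pics/w2d.png",cv2.resize(a[60:220,200:310],None,fx=3.6,fy=3.6,interpolation=cv2.INTER_CUBIC))
E
```

```text
(no output)
```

View pics/w2c.png

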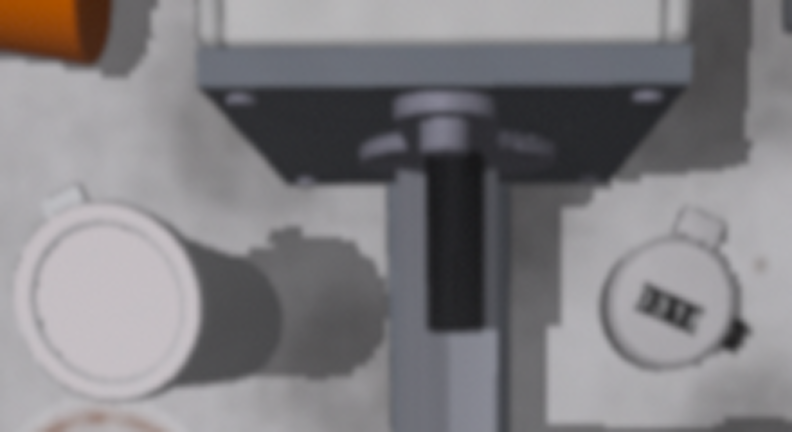

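View pics/w2d.png

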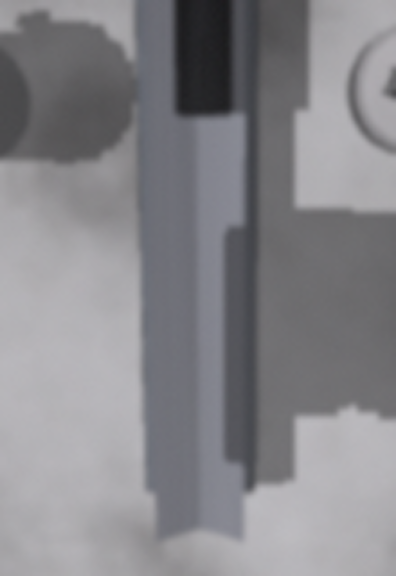

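```bash
python3 - <<'E'
from h import *
np.set_printoptions(precision=4,suppress=True)
w=dict(np.load("w2.npz"))
W=lambda x,y:(130+x/3.6-.4,0+y/3.6-.4)
V=lambda x,y:(200+x/3.6-.4,60+y/3.6-.4)
a,b=onz(w,*W(197,88),.148),onz(w,*W(691,86),.148); print("face top",a,b,np.linalg.norm(a-b),(a+b)/2)
a,b=onz(w,*W(292,183),0),onz(w,*W(608,183),0); print("face bottom",a,b,np.linalg.norm(a-b),(a+b)/2)
for y in (180,310):
  a,b=onz(w,*W(429,y),.094),onz(w,*W(485,y),.094); print("knob",a,b,np.linalg.norm(a-b),(a+b)/2)
print("knob end", onz(w,*W(457,330),.093))
print("pin", onz(w,*W(443,105),.135))
for y in (150,300,450,530): print("V bottom",onz(w,*V({150:195,300:195,450:197,530:198}[y],y),.051))
a,b=onz(w,*V(157,541),.0655),onz(w,*V(243,541),.0655); print("groove end",a,b,b-a,(a+b)/2)
for y in (150,300,450): print("foot R",onz(w,*V(256.,y),.008), "foot L",onz(w,*V({150:139,300:143,450:147}[y],y),.008))
print("tube cap",onz(w,*W(110,298),.126)); print("counter",onz(w,*W(672,300),.025))
print("oil top",onz(w,366,201,.086))
c=load("scene")
E
```

```text
face top [0.6328 0.0898 0.148 ] [ 0.6333 -0.0205  0.148 ] 0.11031917833687707 [0.633  0.0346 0.148 ]
face bottom [0.6339 0.088  0.    ] [ 0.634  -0.0203  0.    ] 0.10830806365971622 [0.6339 0.0339 0.    ]
knob [0.6215 0.0392 0.094 ] [0.6215 0.0241 0.094 ] 0.015093573958810846 [0.6215 0.0317 0.094 ]
knob [0.5881 0.0394 0.094 ] [0.5881 0.0239 0.094 ] 0.015507238868814919 [0.5881 0.0316 0.094 ]
knob end [0.5829 0.0316 0.093 ]
pin [0.6319 0.035  0.135 ]
V bottom [0.5733 0.0347 0.051 ]
V bottom [0.5263 0.0348 0.051 ]
V bottom [0.476  0.0342 0.051 ]
V bottom [0.4478 0.0339 0.051 ]
groove end [0.4486 0.0474 0.0655] [0.4486 0.019  0.0655] [-0.     -0.0285  0.    ] [0.4486 0.0332 0.0655]
foot R [0.5735 0.0137 0.008 ] foot L [0.5734 0.0546 0.008 ]
foot R [0.5212 0.013  0.008 ] foot L [0.5212 0.0539 0.008 ]
foot R [0.4654 0.0124 0.008 ] foot L [0.4654 0.0531 0.008 ]
tube cap [0.5895 0.1187 0.126 ]
counter [ 0.5945 -0.0397  0.025 ]
oil top [ 0.4658 -0.0908  0.086 ]
```

>>> {"api": "drive_tool", "payload": {
  "increments": [
    [[0,0.76,0],[0,0,0]],
    [[0,0.76,0],[0,0,0]],
    [[0,0.76,0.01],[0,0,0]],
    [[0.7,0,0],[0,0,0]],
    [[0.8,0,0],[0,0,0]],
    [[0.8,0,0],[0,0,0]],
    [[0.6,0,0],[0,0,0]],
    [[0.4,0,0],[0,0,0]],
    [[0,0,0],[0,0,0]],
    [[0,0,0],[0,0,0]]
  ],
  "hand": 0
}}

```text
time_s: 4.45
tool_pos: [0.5907, 0.0331, 0.1168]
tool_rot: [97.2, 89.9, 7.2]
force: [0.3, -0.3, 1.2]
grip_width: 0.0433
```

```bash
python3 - <<'E'
from h import *
np.set_printoptions(precision=4,suppress=True)
R,o=rotm(); print(R,o["tool_pos"],o["time_s"],o["qpos"],o["force"])
a=load("side")["frame"][130:230,160:320,::-1]; b=load("scene")["frame"][130:270,140:320,::-1]
cv2.imwrite("pics/s3.png",cv2.resize(a,None,fx=5,fy=5)); cv2.imwrite("pics/c3.png",cv2.resize(b,None,fx=4,fy=4))
E
```

```text
[[ 0.0009  1.     -0.0002]
 [ 0.0001 -0.0002 -1.    ]
 [-1.      0.0009 -0.0001]] [0.5907 0.0331 0.1168] 4.45 [  29.9313   18.9669  -42.8272   96.1466   13.5875   70.1773 -105.9932] [ 0.3288 -0.2934  1.1847]
```

View pics/s3.png

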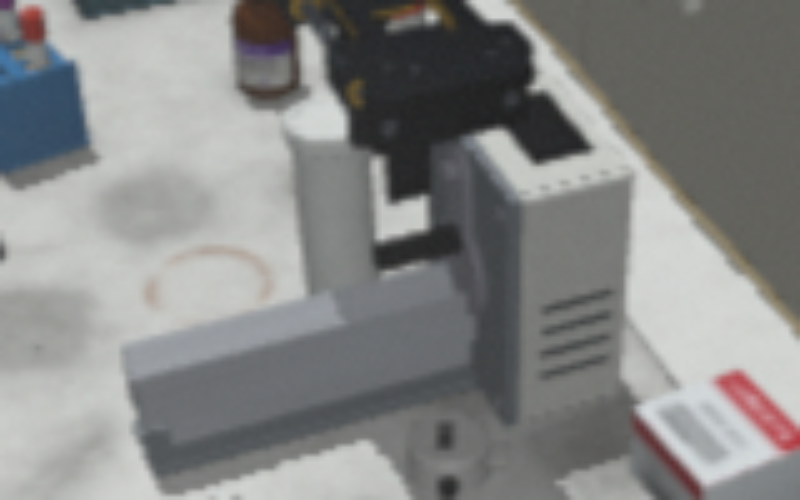

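View pics/c3.png

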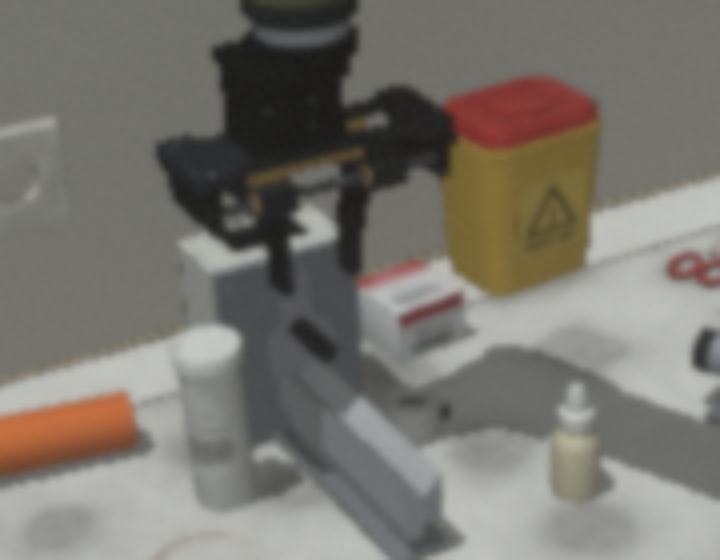

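Both pictures show the fingers above the knob on either side of it, clear of the white tube and the housing. I'll descend and grip.

>>> {"api": "drive_tool", "payload": {
  "increments": [
    [[0.3,0,0.03],[0,0,0]],
    [[0.3,0,0],[0,0,0]],
    [[0.2,0,0],[0,0,0]],
    [[0.13,0,0],[0,0,0]],
    [[0,0,0],[0,0,0]],
    [[0,0,0],[0,0,0]]
  ]
}}

```text
time_s: 5.15
tool_pos: [0.5901, 0.032, 0.0788]
tool_rot: [-136.5, 90.0, 133.5]
force: [1.0, 0.6, 0.6]
grip_width: 0.0436
```

>>> {"api": "drive_tool", "payload": {
  "increments": [
    [[0,0,0],[0,0,0]],
    [[0,0,0],[0,0,0]],
    [[0,0,0],[0,0,0]],
    [[0,0,0],[0,0,0]],
    [[0,0,0],[0,0,0]],
    [[0,0,0],[0,0,0]]
  ],
  "hand": -1,
  "squeeze": 12
}}

```text
time_s: 5.75
tool_pos: [0.5901, 0.0319, 0.0789]
tool_rot: [22.8, 90.0, -67.2]
force: [-0.1, 0.8, -0.3]
grip_width: 0.0045
```

The opening of 4.5 mm is less than the 16 mm knob, so the grip missed it. I'll look.

```bash
python3 - <<'E'
from h import *
np.set_printoptions(precision=4,suppress=True)
R,o=rotm(); print(R,o["tool_pos"],o["time_s"],o["force"],o["grip_width"])
a=load("side")["frame"][130:230,160:320,::-1]; b=load("scene")["frame"][130:270,140:320,::-1]
w=load("wrist")["frame"][:,:,::-1]
cv2.imwrite("pics/s4.png",cv2.resize(a,None,fx=5,fy=5)); cv2.imwrite("pics/c4.png",cv2.resize(b,None,fx=4,fy=4));cv2.imwrite("pics/w4.png",w)
E
```

```text
[[ 0.      1.     -0.0005]
 [-0.0001 -0.0005 -1.    ]
 [-1.      0.      0.0001]] [0.5901 0.0319 0.0789] 5.75 [-0.0637  0.813  -0.257 ] 0.0044726159137238345
```

View pics/s4.png

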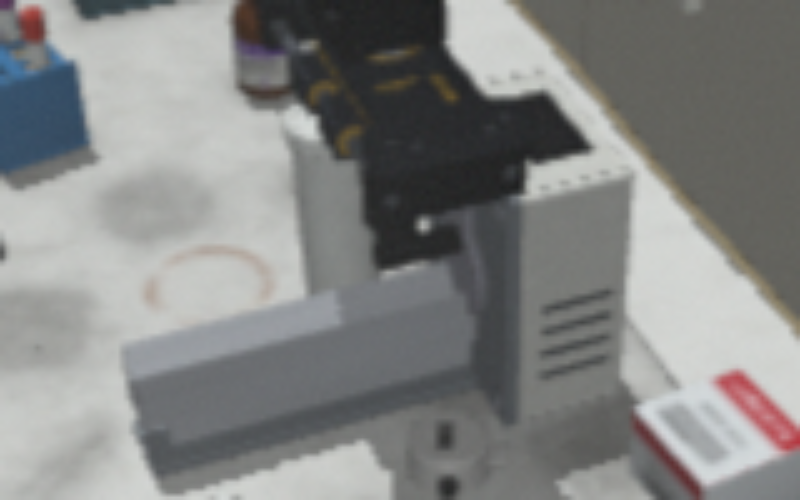

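View pics/c4.png

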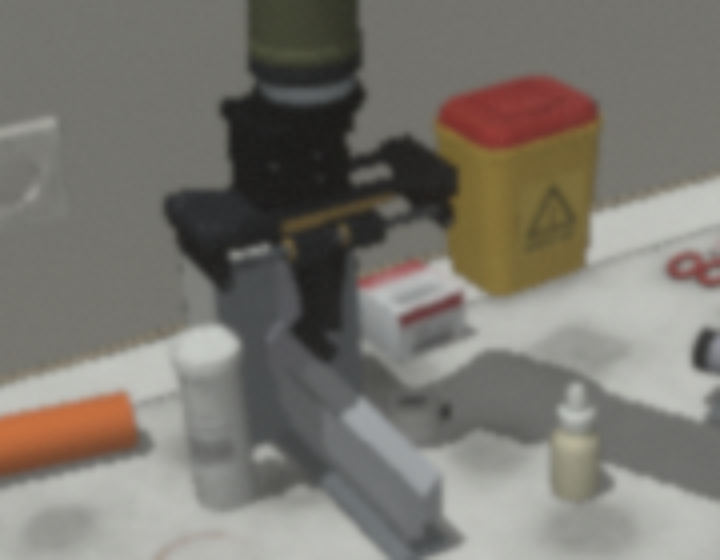

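View pics/w4.png

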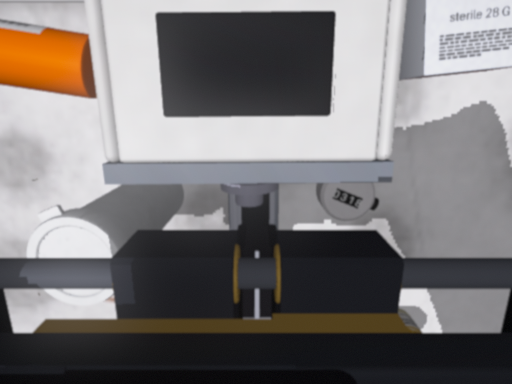

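```bash
python3 - <<'E'
from h import *
np.set_printoptions(precision=1,suppress=True)
s=load("side");c=load("scene");w=load("wrist")
T=np.array([.5901,.0319,.0789])
for n,k,(x0,y0,x1,y1),f in (("s5",s,(225,150,275,190),16),("c5",c,(190,180,240,230),12)):
    im=cv2.resize(k["frame"][y0:y1,x0:x1,::-1],None,fx=f,fy=f,interpolation=cv2.INTER_CUBIC)
    for X in (T,T+[0,0,.019],T+[0,0,.038]):
        p=(proj(k,X)-[x0,y0]+.5)*f; print(n,p); cv2.circle(im,tuple(int(v) for v in p),4,(0,0,255),-1)
    for X in ([.583,.0317,.093],[.63,.0317,.093]):
        p=(proj(k,np.array(X))-[x0,y0]+.5)*f; cv2.circle(im,tuple(int(v) for v in p),4,(0,255,0),-1)
    im=cv2.convertScaleAbs(im,alpha=2.2,beta=10)
    cv2.imwrite(f"pics/{n}.png",im)
E
```

```text
s5 [211.5 559.6]
s5 [207.7 466.9]
s5 [203.9 371.8]
c5 [366.2 501.6]
c5 [362. 432.]
c5 [357.8 361.3]
```

View pics/s5.png

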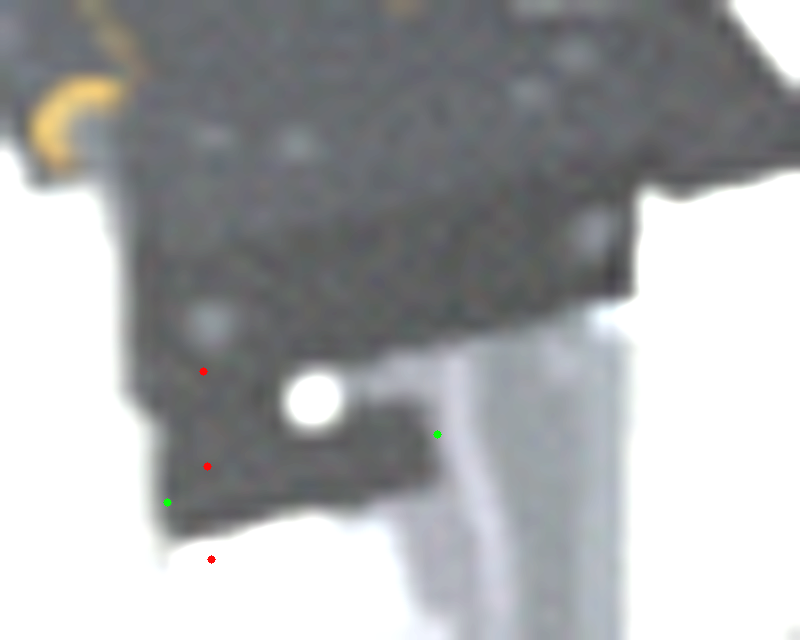

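View pics/c5.png

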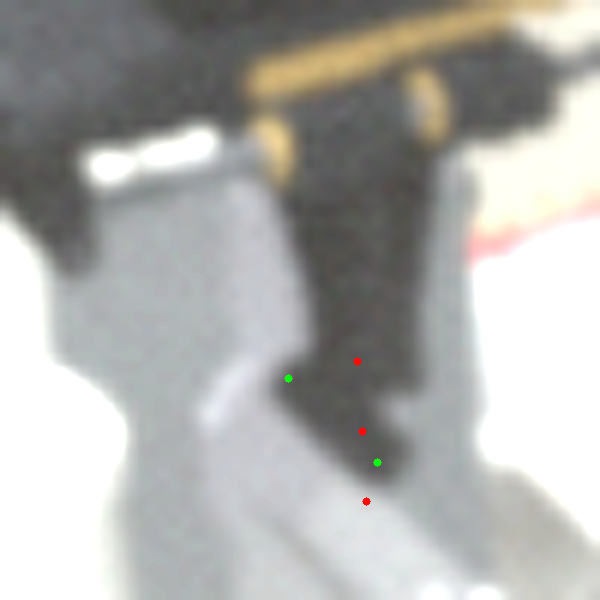

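```bash
python3 - <<'E'
from h import *
np.set_printoptions(precision=4,suppress=True)
s=load("side");c=load("scene")
T=np.array([.5907,.0331,.1168])
for d in (.0217,-.0217):
    X=T+[0,d,0]; print(d,proj(s,X),(proj(s,X)-[160,130])*5,(proj(c,X)-[140,130])*4)
# tips seen in c3 (4x, off 140,130)
for p in ((283,292),(352,272)):
    for z in (.1168,.13,.14): print(p,z,onz(c,140+p[0]/4-.4,130+p[1]/4-.4,z))
print(onz(s,160+410/5,130+200/5,.1168),onz(s,160+410/5,130+200/5,.1368))
w=load("wrist"); R,o=rotm(); print(R.T@(-w["R"].T@w["t"]-o["tool_pos"]))
E
```

```text
0.0217 [234.382  167.8954] [371.9102 189.4769] [287.3714 326.9679]
-0.0217 [240.3158 177.1743] [401.5791 235.8717] [342.917  310.4976]
(283, 292) 0.1168 [0.6408 0.0349 0.1168]
(283, 292) 0.13 [0.6185 0.0449 0.13  ]
(283, 292) 0.14 [0.6015 0.0525 0.14  ]
(352, 272) 0.1168 [ 0.6412 -0.0213  0.1168]
(352, 272) 0.13 [ 0.6188 -0.0101  0.13  ]
(352, 272) 0.14 [ 0.6019 -0.0016  0.14  ]
[0.6056 0.0385 0.1168] [0.5961 0.0124 0.1368]
[-0.193   0.0731  0.    ]
```

```bash
python3 - <<'E'
import cv2
a=cv2.imread("pics/s3.png");b=cv2.imread("pics/c3.png")
f=lambda im,k:cv2.convertScaleAbs(cv2.resize(im,None,fx=k,fy=k,interpolation=cv2.INTER_CUBIC),alpha=2.0,beta=15)
cv2.imwrite("pics/s3z.png",f(a[80:280,320:520],3)); cv2.imwrite("pics/c3z.png",f(b[150:350,220:420],3))
E
```

```text
(no output)
```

View pics/s3z.png

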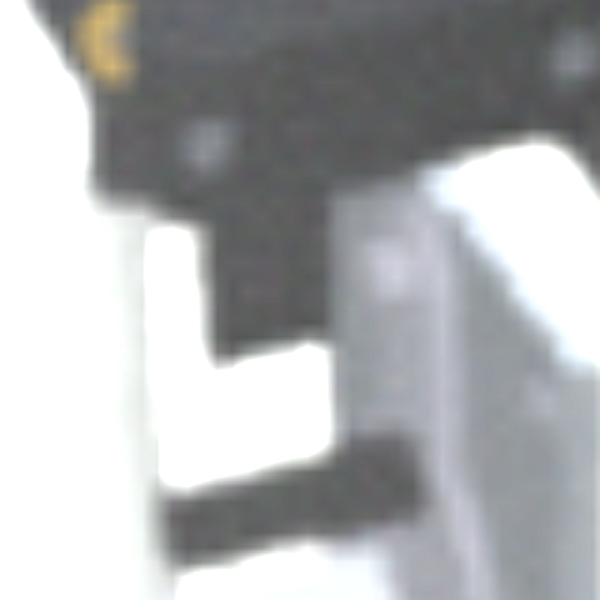

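View pics/c3z.png

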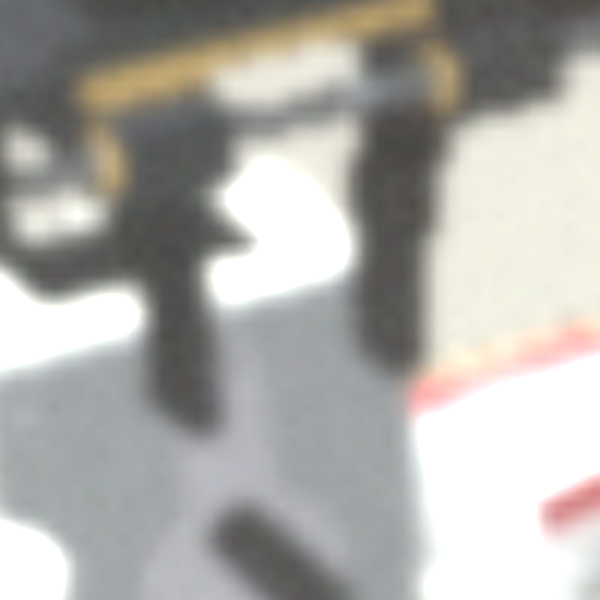

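```bash
python3 - <<'E'
from h import *
np.set_printoptions(precision=4,suppress=True)
s=load("side");c=load("scene")
S=lambda x,y:((x/3+320)/5+160-.5,(y/3+80)/5+130-.5)
C=lambda x,y:((x/3+220)/4+140-.5,(y/3+150)/4+130-.5)
X=tri(s,S(218,356),c,C(415,370)); print(X, proj(s,X)-S(218,356), proj(c,X)-C(415,370))
# expected outer -x corner with tip at TCP
print("expected", [.5907-.0095,.0331-.0217-.015,.1168])
E
```

```text
[0.5828 0.0033 0.1491] [ 0.0431 -0.0921] [0.0354 0.0458]
expected [0.5812, -0.0036000000000000025, 0.1168]
```

The pictures show that the finger ends sit about 28–32 mm above the reported TCP: the tips are still above the knob in pics/s5 and c5, and triangulation puts them at z≈0.149 when 0.117 was reported. The grip therefore closed in air over the knob. I'll open, go lower by that offset, and check by eye.

>>> {"api": "drive_tool", "payload": {
  "increments": [
    [[0,0,0],[0,0,0]],
    [[0,0,0],[0,0,0]],
    [[0,-0.05,0],[0,0,0]],
    [[0,0,0],[0,0,0]],
    [[0.2,0,0],[0,0,0]],
    [[0.2,0,0],[0,0,0]],
    [[0.15,0,0],[0,0,0]],
    [[0.1,0,0],[0,0,0]],
    [[0.05,0,0],[0,0,0]],
    [[0,0,0],[0,0,0]]
  ],
  "hand": 0
}}

```text
time_s: 7.3
tool_pos: [0.5879, 0.0319, 0.0504]
tool_rot: [-95.5, 90.0, 174.5]
force: [0.6, -0.2, -0.5]
grip_width: 0.0433
```

```bash
python3 - <<'E'
from h import *
np.set_printoptions(precision=4,suppress=True)
R,o=rotm(); print(o["tool_pos"],o["time_s"],o["force"],o["grip_width"])
a=load("side")["frame"][140:200,210:290,::-1]; b=load("scene")["frame"][170:240,175:245,::-1]
f=lambda im,k:cv2.convertScaleAbs(cv2.resize(im,None,fx=k,fy=k,interpolation=cv2.INTER_CUBIC),alpha=2.0,beta=15)
cv2.imwrite("pics/s6.png",f(a,9)); cv2.imwrite("pics/c6.png",f(b,8))
E
```

```text
[0.5879 0.0319 0.0504] 7.3 [ 0.5751 -0.2466 -0.4743] 0.04326903271108898
```

View pics/s6.png

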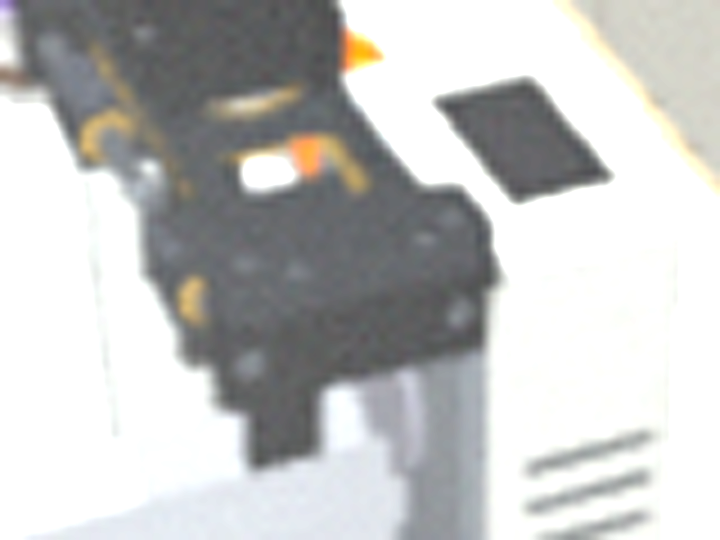

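View pics/c6.png

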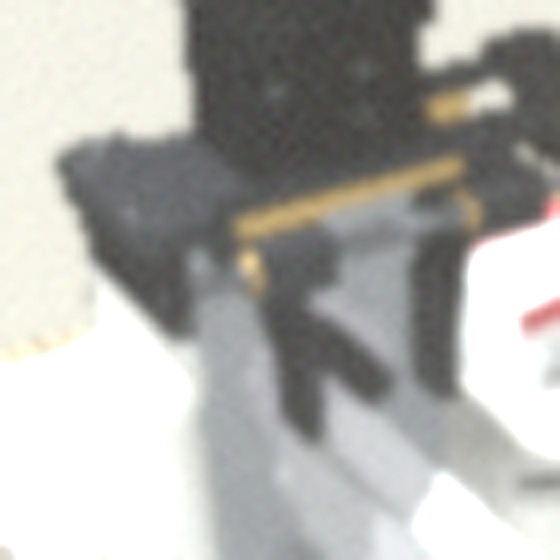

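The fingers now straddle the knob with their tips just below it, and the force is near zero. Closing.

>>> {"api": "drive_tool", "payload": {
  "increments": [
    [[0,0,0],[0,0,0]],
    [[0,0,0],[0,0,0]],
    [[0,0,0],[0,0,0]],
    [[0,0,0],[0,0,0]],
    [[0,0,0],[0,0,0]]
  ],
  "hand": -1,
  "squeeze": 12
}}

```text
time_s: 7.9
tool_pos: [0.5882, 0.0321, 0.0509]
tool_rot: [122.5, 90.0, 32.4]
force: [0.7, 0.6, 0.9]
grip_width: 0.015
```

>>> {"api": "drive_tool", "payload": {
  "increments": [
    [[-0.017,0,0.107],[0,0,0]],
    [[-0.017,0,0.107],[0,0,0]],
    [[-0.053,0,0.127],[0,0,0]],
    [[-0.053,0,0.127],[0,0,0]],
    [[-0.084,0,0.109],[0,0,0]],
    [[-0.084,0,0.109],[0,0,0]],
    [[0,0,0],[0,0,0]]
  ]
}}

```text
time_s: 8.6
tool_pos: [0.588, 0.0058, 0.0632]
tool_rot: [-177.1, 89.9, 92.9]
force: [0.5, 3.1, 0.1]
grip_width: 0.0155
```

>>> {"api": "drive_tool", "payload": {
  "increments": [
    [[-0.109,0,0.084],[0,0,0]],
    [[-0.109,0,0.084],[0,0,0]],
    [[-0.127,0,0.053],[0,0,0]],
    [[-0.127,0,0.053],[0,0,0]],
    [[-0.137,0,0.018],[0,0,0]],
    [[-0.137,0,0.018],[0,0,0]],
    [[0,0,0],[0,0,0]]
  ]
}}

```text
time_s: 9.3
tool_pos: [0.5879, -0.007, 0.0934]
tool_rot: [-167.5, 89.9, 102.5]
force: [0.3, 4.5, -1.0]
grip_width: 0.0153
```

```bash
python3 - <<'E'
from h import *
np.set_printoptions(precision=4,suppress=True)
R,o=rotm(); print(o["tool_pos"],o["time_s"],o["force"],o["grip_width"])
a=load("side")["frame"][110:230,160:320,::-1]; b=load("scene")["frame"][150:270,140:290,::-1]
f=lambda im,k:cv2.convertScaleAbs(cv2.resize(im,None,fx=k,fy=k,interpolation=cv2.INTER_CUBIC),alpha=1.5,beta=10)
cv2.imwrite("pics/s7.png",f(a,5)); cv2.imwrite("pics/c7.png",f(b,5))
E
```

```text
[ 0.5879 -0.007   0.0934] 9.3 [ 0.3111  4.5302 -1.0443] 0.015338308356975187
```

View pics/s7.png

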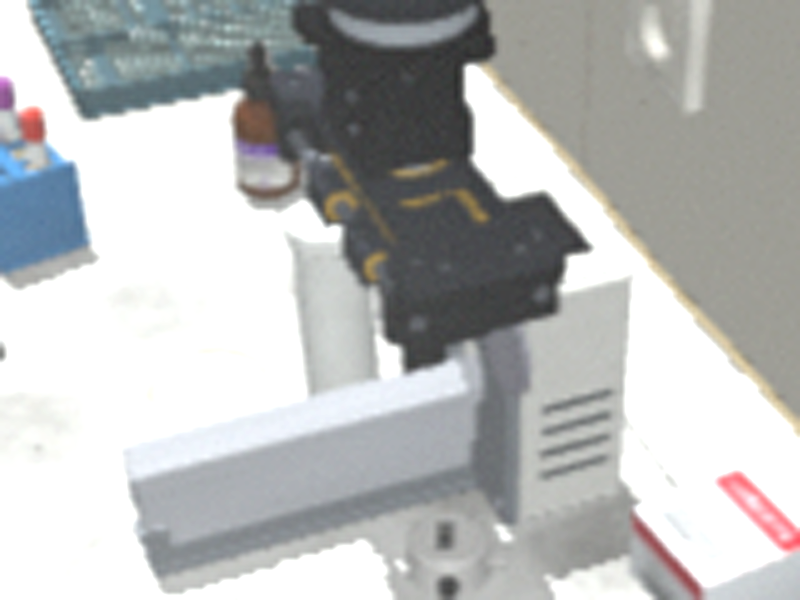

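View pics/c7.png

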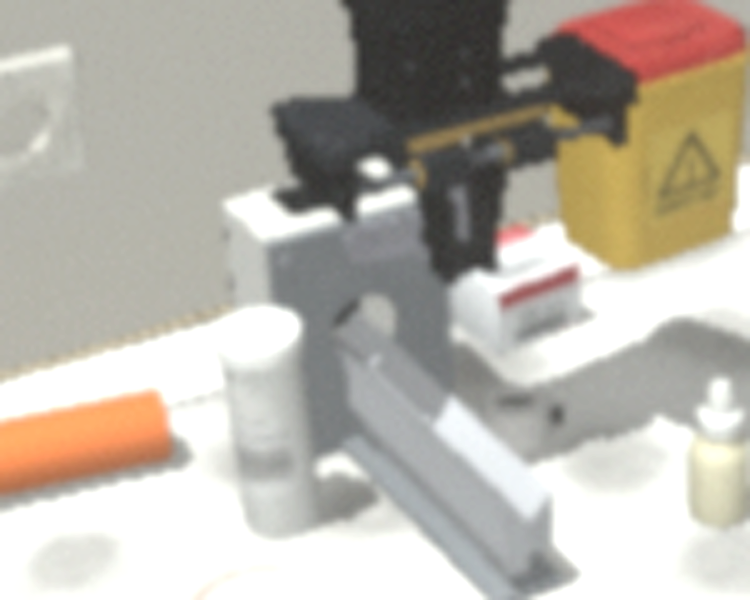

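The cover is up at about level on the right and the port is open. Releasing and backing off straight up.

>>> {"api": "drive_tool", "payload": {
  "increments": [
    [[0,0,0],[0,0,0]],
    [[0,0,0],[0,0,0]],
    [[0,0,0],[0,0,0]],
    [[0,0,0],[0,0,0]],
    [[-0.3,0,0],[0,0,0]],
    [[-0.7,0,0],[0,0,0]],
    [[-0.8,0,0],[0,0,0]],
    [[-0.8,0,0],[0,0,0]],
    [[-0.5,-0.5,0],[0,0,0]],
    [[0,0,0],[0,0,0]]
  ],
  "hand": 0
}}

```text
time_s: 10.4
tool_pos: [0.569, -0.0075, 0.2215]
tool_rot: [71.7, 89.6, -18.3]
force: [0.3, -0.1, 0.8]
grip_width: 0.044
```

```bash
python3 - <<'E'
from h import *
np.set_printoptions(precision=4,suppress=True)
R,o=rotm(); print(o["tool_pos"],o["time_s"],o["force"],o["grip_width"],o["qpos"])
a=load("side")["frame"][110:230,160:320,::-1]; b=load("scene")["frame"][150:270,140:290,::-1]
f=lambda im,k:cv2.convertScaleAbs(cv2.resize(im,None,fx=k,fy=k,interpolation=cv2.INTER_CUBIC),alpha=1.3,beta=10)
cv2.imwrite("pics/s8.png",f(a,5)); cv2.imwrite("pics/c8.png",f(b,5))
E
```

```text
[ 0.569  -0.0075  0.2215] 10.4 [ 0.3044 -0.0611  0.7788] 0.04401877265649413 [ 36.2383  11.2642 -43.5032  91.5355   8.0051  80.005  -98.0729]
```

View pics/s8.png

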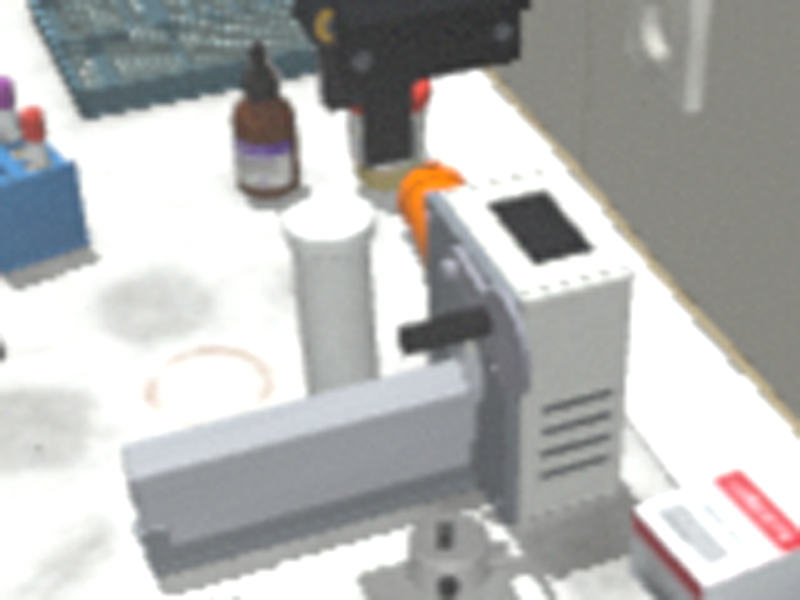

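View pics/c8.png

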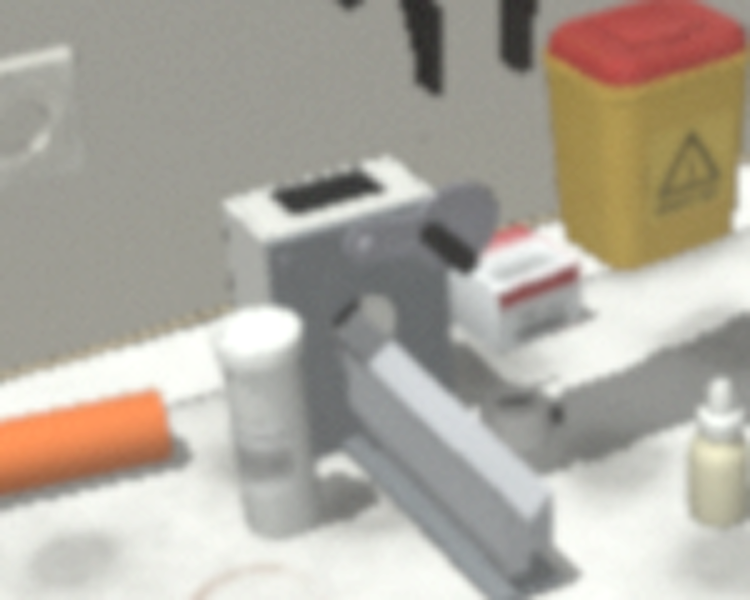

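The pictures show the cover level to the right (knob at scene crop (448,245)) and the port open, with tube and counter unmoved. I'll re-check the fingertip offset here in clear view.

```bash
python3 - <<'E'
from h import *
np.set_printoptions(precision=4,suppress=True)
s=load("side");c=load("scene"); R,o=rotm(); T=o["tool_pos"]; print(T)
S=lambda x,y:(160+x/5-.4,110+y/5-.4)
C=lambda x,y:(140+x/5-.4,150+y/5-.4)
print("R outer -x", tri(s,S(368,169),c,C(532,67))-T)
f=lambda im,k:cv2.convertScaleAbs(cv2.resize(im,None,fx=k,fy=k,interpolation=cv2.INTER_CUBIC),alpha=2.,beta=10)
cv2.imwrite("pics/c9.png",f(c["frame"][130:190,200:260,::-1],9))
cv2.imwrite("pics/s9.png",f(s["frame"][110:160,215:265,::-1],9))
E
```

```text
[ 0.5678 -0.0084  0.2161]
R outer -x [-0.0088 -0.0318  0.0364]
```

View pics/c9.png

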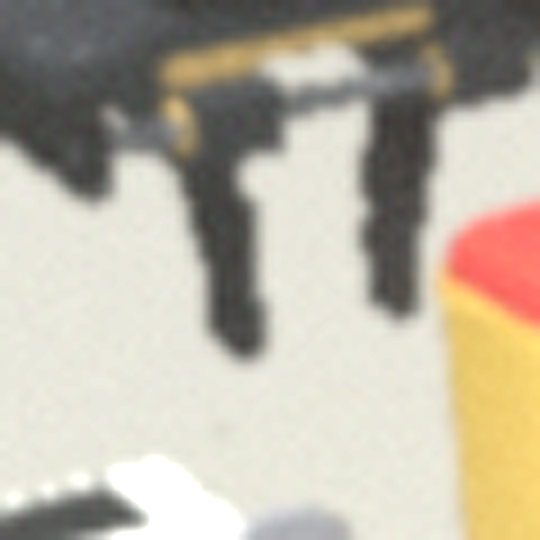

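View pics/s9.png

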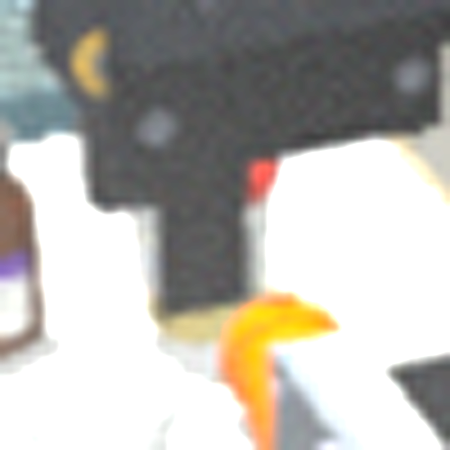

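```bash
python3 - <<'E'
from h import *
np.set_printoptions(precision=4,suppress=True)
s=load("side");c=load("scene"); R,o=rotm(); T=o["tool_pos"]; print(T)
S=lambda x,y:(215+x/9-.45,110+y/9-.45)
C=lambda x,y:(200+x/9-.45,130+y/9-.45)
X=tri(s,S(160,313),c,C(416,315)); print("R outer -x", X-T, proj(s,X)-S(160,313))
w=load("wrist"); cv2.imwrite("pics/w9.png",w["frame"][:,:,::-1])
for h in (0,.015,.02,.025,.03,.035):
    print(h,[proj(w,T+[ .0095,d,h]) for d in (.022,-.022)])
E
```

```text
[ 0.5677 -0.0082  0.2157]
R outer -x [-0.0103 -0.0301  0.0335] [ 0.019  -0.0436]
0 [array([220.0442, 210.1315]), array([291.9131, 210.0867])]
0.015 [array([217.269 , 218.4505]), array([294.6518, 218.4005])]
0.02 [array([216.2468, 221.5146]), array([295.6605, 221.4626])]
0.025 [array([215.1695, 224.744 ]), array([296.7236, 224.6898])]
0.03 [array([214.0326, 228.1522]), array([297.8455, 228.0957])]
0.035 [array([212.8308, 231.7547]), array([299.0314, 231.6957])]
```

View pics/w9.png

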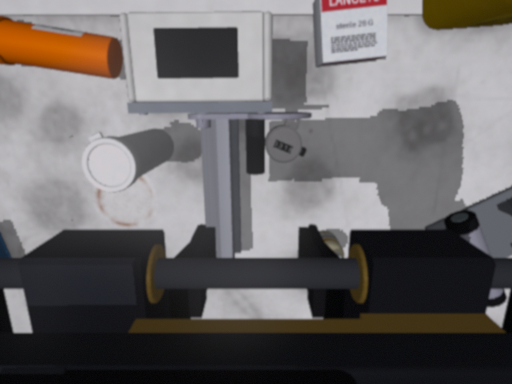

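The fingertip offset is about 30 mm (wrist view 28–30, triangulation 33). I'll use tip z = reported z + 0.030. Going to the long cell.

>>> {"api": "drive_tool", "payload": {
  "increments": [
    [[0,-0.34,0.82],[0,0,0]],
    [[0,-0.34,0.82],[0,0,0]],
    [[0,-0.34,0.82],[0,0,0]],
    [[0,-0.34,0.82],[0,0,0]],
    [[0,-0.34,0.82],[0,0,0]],
    [[0,-0.34,0.82],[0,0,0]],
    [[0,-0.34,0.82],[0,0,0]],
    [[0,-0.34,0.84],[0,0,0]],
    [[0,0,0],[-0.058,0,0]],
    [[0,0,0],[-0.058,0,0]]
  ],
  "hand": 0.38
}}

```text
time_s: 11.75
tool_pos: [0.4582, -0.2725, 0.216]
tool_rot: [-152.0, 89.9, 131.9]
force: [0.8, 0.1, 0.3]
grip_width: 0.06
```

>>> {"api": "drive_tool", "payload": {
  "increments": [
    [[0,0,0],[-0.058,0,0]],
    [[0,0,0],[-0.058,0,0]],
    [[0,0,0],[0,0,0]],
    [[0,0,0],[0,0,0]],
    [[0,0,0],[0,0,0]]
  ]
}}

```text
time_s: 12.25
tool_pos: [0.4591, -0.271, 0.2167]
tool_rot: [-160.5, 90.0, 137.2]
force: [0.2, 0.4, -0.7]
grip_width: 0.0601
```

```bash
cat > go.py <<'E'
from h import *
import sys
np.set_printoptions(precision=4,suppress=True)
R,o=rotm(); T=o["tool_pos"]; print(T,o["time_s"],o["force"],o["grip_width"],o["qpos"]); print("tooly",R[:,1],"psi",np.degrees(np.arctan2(R[1,1],R[0,1])))
if len(sys.argv)>3:
    d=R.T@(np.array([float(v) for v in sys.argv[1:4]])-T); print("units",d/.04)
E
python3 go.py .459 -.2715 .05; python3 - <<'E'
from h import *
w=load("wrist"); cv2.imwrite("pics/w10.png",w["frame"][:,:,::-1]); np.savez("w10.npz",**w)
E
```

```text
[ 0.4591 -0.271   0.2167] 12.25 [ 0.218   0.3794 -0.7374] 0.06012598139242076 [ 58.4478   5.3156 -32.5617  96.6387   2.9043  78.9176 -36.8613]
tooly [ 0.8854  0.4649 -0.0002] psi 27.70067988460082
units [ 4.1678 -0.0075  0.0105]
```

View pics/w10.png

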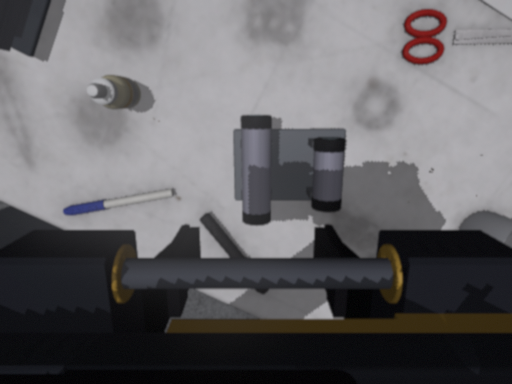

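The long cell (257,170) lies along the image column of the gripper centre line, and the short cell stays clear at (328,173). Descending.

>>> {"api": "drive_tool", "payload": {
  "increments": [
    [[0.7,0,0],[0,0,0]],
    [[0.7,0,0],[0,0,0]],
    [[0.7,0,0],[0,0,0]],
    [[0.7,0,0],[0,0,0]],
    [[0.6,0,0],[0,0,0]],
    [[0.5,0,0.01],[0,0,0]],
    [[0.3,0,0],[0,0,0]],
    [[0.2,0,0],[0,0,0]],
    [[0,0,0],[0,0,0]],
    [[0,0,0],[0,0,0]]
  ]
}}

```text
time_s: 13.3
tool_pos: [0.46, -0.2717, 0.0418]
tool_rot: [26.4, 89.9, -35.8]
force: [1.2, 0.2, -0.1]
grip_width: 0.06
```

```bash
python3 go.py .459 -.2715 -.004; python3 - <<'E'
from h import *
f=lambda im,k:cv2.convertScaleAbs(cv2.resize(im,None,fx=k,fy=k,interpolation=cv2.INTER_CUBIC),alpha=1.6,beta=10)
cv2.imwrite("pics/s11.png",f(load("side")["frame"][230:370,170:310,::-1],4.2))
cv2.imwrite("pics/c11.png",f(load("scene")["frame"][150:260,280:390,::-1],5))
E
```

```text
[ 0.46   -0.2717  0.0418] 13.3 [ 1.2034  0.1932 -0.0712] 0.05996443856997349 [ 56.4587  14.2924 -32.0325 108.6127   8.7634  59.424  -41.4435]
tooly [0.8846 0.4664 0.0006] psi 27.800258925060206
units [ 1.1445 -0.019  -0.0179]
```

View pics/s11.png

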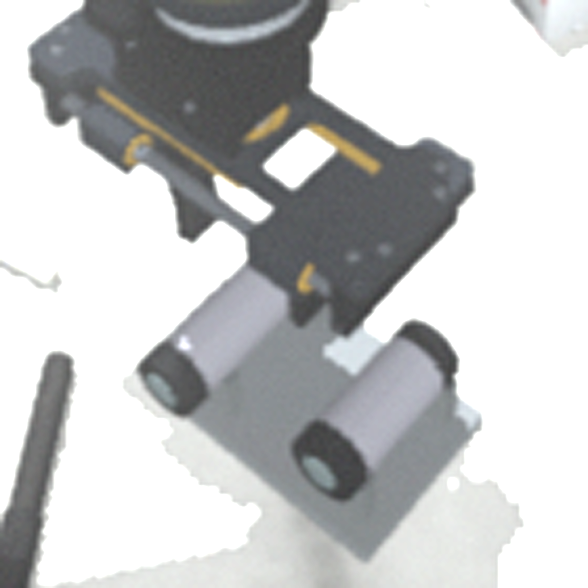

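View pics/c11.png

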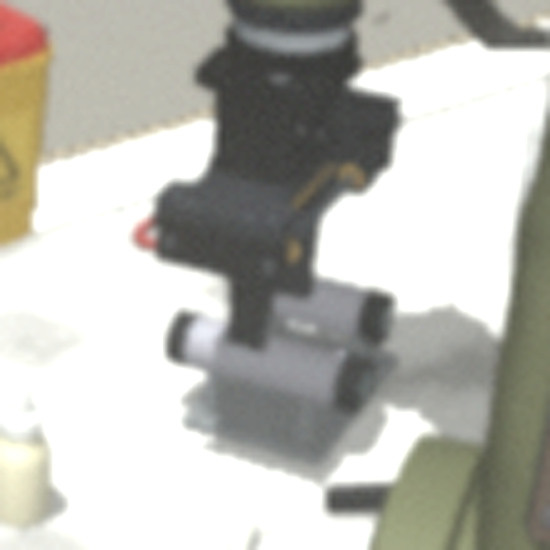

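The fingers straddle the long cell's middle, with the right finger between the two cells. Lowering the rest and gripping.

>>> {"api": "drive_tool", "payload": {
  "increments": [
    [[0.35,-0.02,-0.015],[0,0,0]],
    [[0.35,0,0],[0,0,0]],
    [[0.25,0,0],[0,0,0]],
    [[0.15,0,0],[0,0,0]],
    [[0.04,0,0],[0,0,0]],
    [[0,0,0],[0,0,0]],
    [[0,0,0],[0,0,0]]
  ]
}}

```text
time_s: 14.1
tool_pos: [0.4587, -0.2715, -0.0043]
tool_rot: [28.2, 90.0, -34.0]
force: [0.1, -0.5, 0.6]
grip_width: 0.0602
```

>>> {"api": "drive_tool", "payload": {
  "increments": [
    [[0,0,0],[0,0,0]],
    [[0,0,0],[0,0,0]],
    [[0,0,0],[0,0,0]],
    [[0,0,0],[0,0,0]],
    [[0,0,0],[0,0,0]],
    [[0,0,0],[0,0,0]]
  ],
  "hand": -1,
  "squeeze": 20
}}

```text
time_s: 14.7
tool_pos: [0.4581, -0.2708, -0.0045]
tool_rot: [-153.7, 90.0, 144.1]
force: [-1.6, 2.5, 2.2]
grip_width: 0.0338
```

>>> {"api": "drive_tool", "payload": {
  "increments": [
    [[-0.3,0,0],[0,0,0]],
    [[-0.5,0,0],[0,0,0]],
    [[-0.8,0,0],[0,0,0]],
    [[-0.8,0,0],[0,0,0]],
    [[-0.6,0,0],[0,0,0]],
    [[-0.4,0,0],[0,0,0]],
    [[0,0,0],[0,0,0]],
    [[0,0,0],[0,0,0]]
  ]
}}

```text
time_s: 15.5
tool_pos: [0.4582, -0.2714, 0.1314]
tool_rot: [-9.6, 90.0, -71.8]
force: [0.1, -0.1, -2.0]
grip_width: 0.0335
```

```bash
python3 go.py .519 .033 .13; python3 - <<'E'
from h import *
f=lambda im,k:cv2.convertScaleAbs(cv2.resize(im,None,fx=k,fy=k,interpolation=cv2.INTER_CUBIC),alpha=1.6,beta=10)
cv2.imwrite("pics/s12.png",f(load("side")["frame"][190:370,150:330,::-1],3.3))
cv2.imwrite("pics/c12.png",f(load("scene")["frame"][130:260,270:400,::-1],4.5))
E
```

```text
[ 0.4582 -0.2714  0.1314] 15.5 [ 0.1016 -0.1003 -2.0388] 0.03349984846398155 [ 58.0948   8.5519 -32.8146 103.4798   4.9713  69.3605 -38.3764]
tooly [ 0.8845  0.4665 -0.0001] psi 27.806116009799684
units [ 0.0308  4.8944 -6.0233]
```

View pics/s12.png

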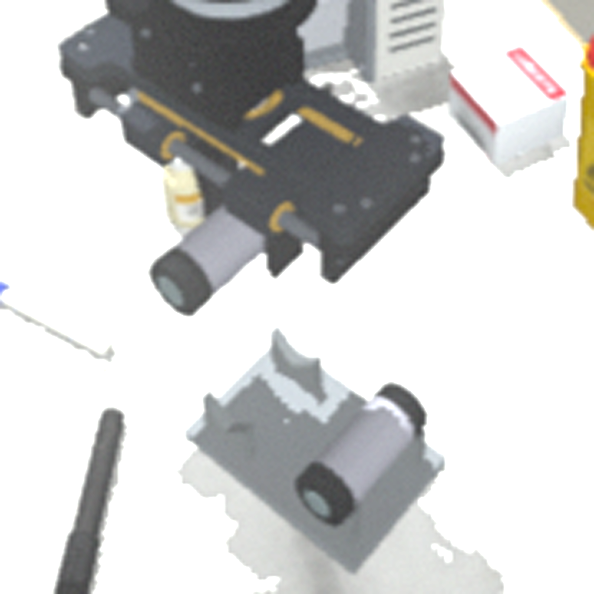

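View pics/c12.png

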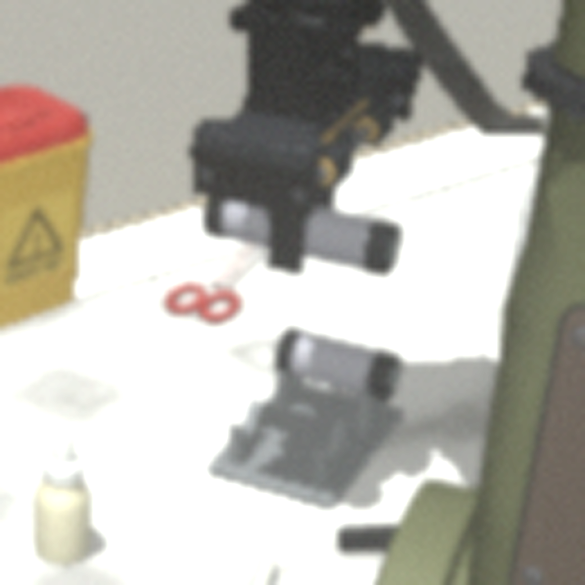

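The long cell is held level, and the short cell is still in the rack. Carrying it over to the groove.

>>> {"api": "drive_tool", "payload": {
  "increments": [
    [[0,0.4,-0.5],[0,0,0]],
    [[0,0.56,-0.69],[0,0,0]],
    [[0,0.56,-0.69],[0,0,0]],
    [[0,0.56,-0.69],[0,0,0]],
    [[0,0.56,-0.69],[0,0,0]],
    [[0,0.56,-0.69],[0,0,0]],
    [[0,0.56,-0.69],[0,0,0]],
    [[0,0.56,-0.69],[0,0,0]],
    [[0,0.56,-0.69],[0,0,0]],
    [[0,0,0],[0.05,0,0]]
  ]
}}

```text
time_s: 16.6
tool_pos: [0.5181, 0.0397, 0.1306]
tool_rot: [171.4, 89.8, 103.6]
force: [-0.0, -0.3, -1.8]
grip_width: 0.0331
```

>>> {"api": "drive_tool", "payload": {
  "increments": [
    [[0,0,0],[0.06,0,0]],
    [[0,0,0],[0.06,0,0]],
    [[0,0,0],[0.0575,0,0]],
    [[0,0,0],[0,0,0]],
    [[0,0,0],[0,0,0]],
    [[0,0,0],[0,0,0]]
  ]
}}

```text
time_s: 17.2
tool_pos: [0.5183, 0.0328, 0.1309]
tool_rot: [-101.9, 90.0, 168.8]
force: [0.1, -0.2, -0.8]
grip_width: 0.0333
```

```bash
python3 go.py .519 .0335 .05; python3 - <<'E'
from h import *
w=load("wrist"); cv2.imwrite("pics/w13.png",w["frame"][:,:,::-1]);np.savez("w13.npz",**w)
f=lambda im,k:cv2.convertScaleAbs(cv2.resize(im,None,fx=k,fy=k,interpolation=cv2.INTER_CUBIC),alpha=1.4,beta=10)
cv2.imwrite("pics/c13.png",f(load("scene")["frame"][110:270,140:340,::-1],3.8))
E
```

```text
[0.5183 0.0328 0.1309] 17.2 [ 0.1459 -0.2393 -0.8099] 0.03330384553495736 [  35.1035    8.3187  -44.6295  104.8527    6.2164   69.3653 -100.7998]
tooly [ 0.9999  0.0109 -0.0009] psi 0.6263126287565906
units [ 2.0226  0.0189 -0.0171]
```

View pics/w13.png

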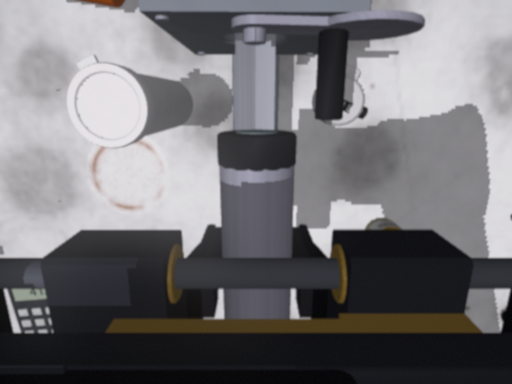

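View pics/c13.png

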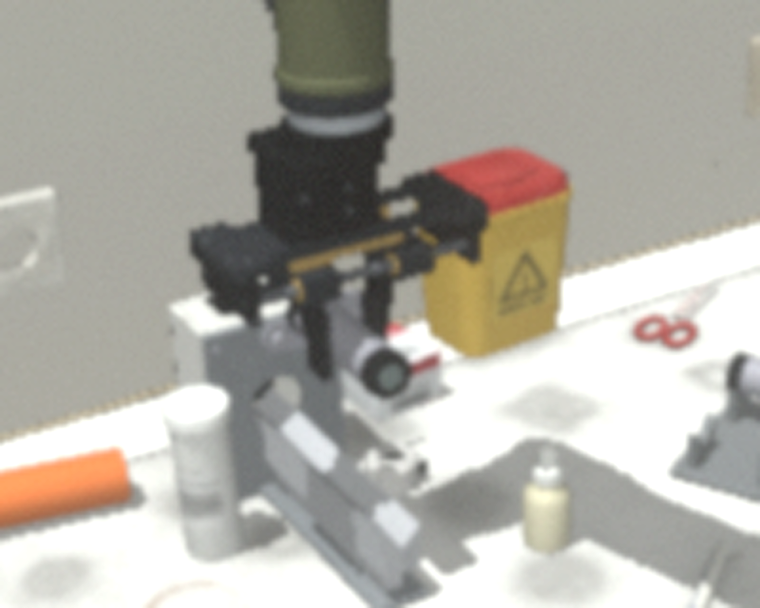

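```bash
python3 - <<'E'
from h import *
np.set_printoptions(precision=4,suppress=True)
w=dict(np.load("w13.npz"))
im=w["frame"]
cv2.imwrite("pics/w13z.png",cv2.resize(im[20:220,190:330,::-1],None,fx=4,fy=3,interpolation=cv2.INTER_CUBIC))
print("front end",onz(w,257,131,.197))
for v,l,r in ((150,217.5,295.5),(215,220.5,293)):
    a,b=onz(w,l,v,.185),onz(w,r,v,.185); print("cell",a,b,a[1]-b[1],(a+b)/2)
a,b=onz(w,233.5,100,.0655),onz(w,277,100,.0655); print("groove",a,b,(a+b)/2)
E
```

```text
front end [0.5811 0.033  0.197 ]
cell [0.572  0.0495 0.185 ] [0.5724 0.0167 0.185 ] 0.032718050206153045 [0.5722 0.0331 0.185 ]
cell [0.5433 0.0487 0.185 ] [0.5436 0.0166 0.185 ] 0.032079715398090965 [0.5434 0.0327 0.185 ]
groove [0.5929 0.0505 0.0655] [0.5933 0.0178 0.0655] [0.5931 0.0341 0.0655]
```

View pics/w13z.png

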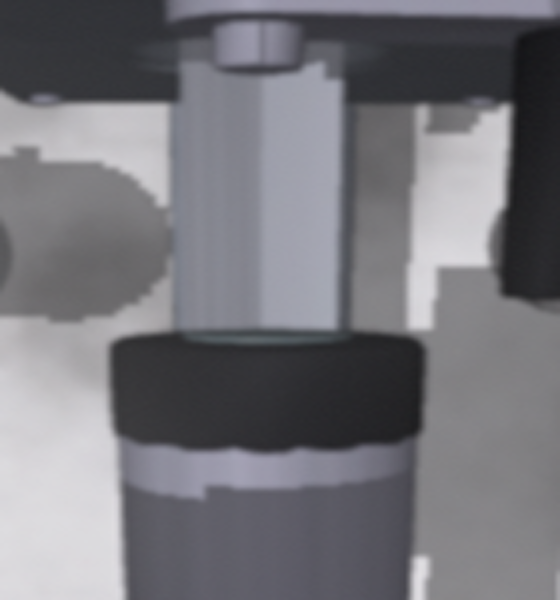

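>>> {"api": "drive_tool", "payload": {
  "increments": [
    [[0.3,0,-0.025],[0,0,0]],
    [[0.5,0,0],[0,0,0]],
    [[0.5,0,0],[0,0,0]],
    [[0.4,0,0],[0,0,0]],
    [[0.3,0,0],[0,0,0]],
    [[0.2,0,0],[0,0,0]],
    [[0,0,0],[0,0,0]],
    [[0,0,0],[0,0,0]]
  ]
}}

```text
time_s: 18.1
tool_pos: [0.519, 0.0339, 0.0437]
tool_rot: [96.4, 90.0, 6.9]
force: [0.1, 0.0, -1.1]
grip_width: 0.0337
```

>>> {"api": "drive_tool", "payload": {
  "increments": [
    [[0.1,0,0],[0,0,0]],
    [[0.08,0,0],[0,0,0]],
    [[0.06,0,0],[0,0,0]],
    [[0.05,0,0],[0,0,0]],
    [[0,0,0],[0,0,0]]
  ]
}}

```text
time_s: 18.6
tool_pos: [0.5184, 0.0337, 0.0315]
tool_rot: [-83.2, 90.0, -172.6]
force: [-0.1, -0.0, -1.8]
grip_width: 0.0333
```

```bash
python3 go.py .519 .0335 .026; python3 - <<'E'
from h import *
f=lambda im,k:cv2.convertScaleAbs(cv2.resize(im,None,fx=k,fy=k,interpolation=cv2.INTER_CUBIC),alpha=1.4,beta=10)
cv2.imwrite("pics/c14.png",f(load("scene")["frame"][150:270,170:290,::-1],5))
cv2.imwrite("pics/s14.png",f(load("side")["frame"][130:240,160:300,::-1],5))
E
```

```text
[0.5184 0.0337 0.0315] 18.6 [-0.081  -0.0192 -1.8032] 0.03329376848875782 [  32.3024   15.4495  -43.3011  110.6889   12.3616   58.5717 -105.9598]
tooly [ 1.      0.009  -0.0005] psi 0.5129801736562526
units [0.1372 0.0157 0.0058]
```

View pics/c14.png

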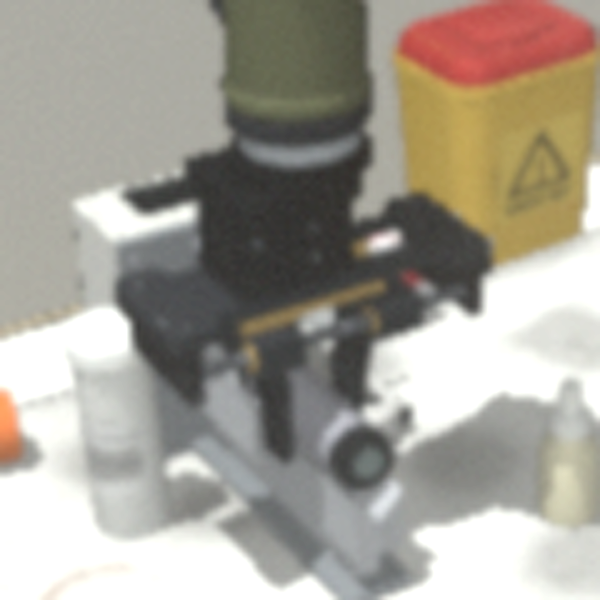

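View pics/s14.png

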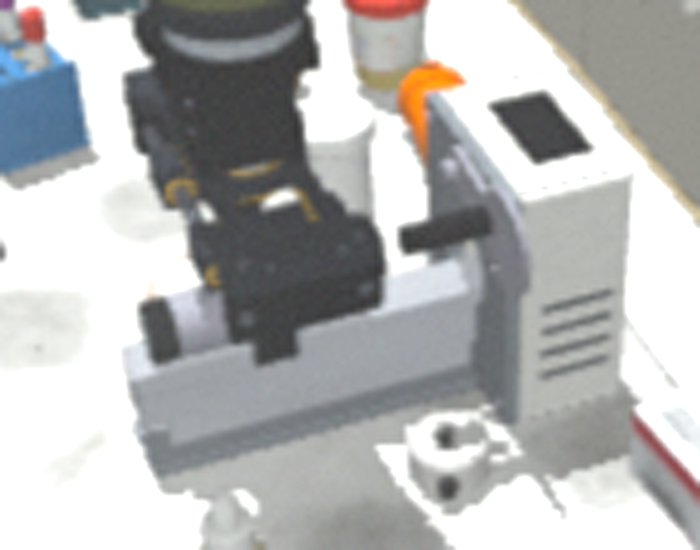

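>>> {"api": "drive_tool", "payload": {
  "increments": [
    [[0.04,0,0],[0,0,0]],
    [[0.03,0,0],[0,0,0]],
    [[0.03,0,0],[0,0,0]],
    [[0,0,0],[0,0,0]]
  ]
}}

```text
time_s: 19.1
tool_pos: [0.5184, 0.0337, 0.0276]
tool_rot: [-79.1, 90.0, -168.6]
force: [0.3, -0.6, -1.8]
grip_width: 0.0335
```

>>> {"api": "drive_tool", "payload": {
  "increments": [
    [[0.025,0,0],[0,0,0]],
    [[0.02,0,0],[0,0,0]],
    [[0,0,0],[0,0,0]]
  ]
}}

```text
time_s: 19.4
tool_pos: [0.5187, 0.034, 0.0261]
tool_rot: [122.0, 90.0, 32.5]
force: [-0.6, -0.0, -0.3]
grip_width: 0.033
```

>>> {"api": "drive_tool", "payload": {
  "increments": [
    [[0.02,0,0],[0,0,0]],
    [[0,0,0],[0,0,0]]
  ]
}}

```text
time_s: 19.6
tool_pos: [0.5189, 0.0343, 0.0257]
tool_rot: [111.8, 90.0, 22.3]
force: [-1.0, 1.3, 3.2]
grip_width: 0.0335
```

>>> {"api": "drive_tool", "payload": {
  "increments": [
    [[0.02,0,0],[0,0,0]],
    [[0,0,0],[0,0,0]]
  ]
}}

```text
time_s: 19.8
tool_pos: [0.519, 0.0343, 0.0256]
tool_rot: [56.1, 90.0, -33.4]
force: [-3.9, 1.9, 9.8]
grip_width: 0.0336
```

The cell is seated: contact at reported z 0.0257 and force up to about 10 N. Easing off, releasing, lifting clear and looking.

>>> {"api": "drive_tool", "payload": {
  "increments": [
    [[-0.02,0,0],[0,0,0]],
    [[0,0,0],[0,0,0]],
    [[0,0,0],[0,0,0]],
    [[0,0,0],[0,0,0]],
    [[-0.3,0,0],[0,0,0]],
    [[-0.6,0,0],[0,0,0]],
    [[-0.7,0,0],[0,0,0]],
    [[-0.4,0,0],[0,0,0]],
    [[0,0,0],[0,0,0]],
    [[0,0,0],[0,0,0]]
  ],
  "hand": 0.38
}}

```text
time_s: 20.8
tool_pos: [0.5187, 0.0336, 0.1055]
tool_rot: [48.3, 89.9, -41.2]
force: [-0.6, -0.1, 0.4]
grip_width: 0.06
```

>>> {"api": "drive_tool", "payload": {
  "increments": [
    [[0,-0.6,0],[0,0,0]],
    [[0,-0.7,0],[0,0,0]],
    [[0,-0.5,0],[0,0,0]],
    [[0,0,0],[0,0,0]],
    [[0,0,0],[0,0,0]]
  ],
  "hand": -1
}}

```text
time_s: 21.3
tool_pos: [0.4466, 0.0328, 0.1047]
tool_rot: [-7.3, 90.0, -96.8]
force: [1.1, -0.7, 0.9]
grip_width: 0.0278
```

```bash
python3 go.py .441 .0335 .042; python3 - <<'E'
from h import *
f=lambda im,k:cv2.convertScaleAbs(cv2.resize(im,None,fx=k,fy=k,interpolation=cv2.INTER_CUBIC),alpha=1.4,beta=10)
cv2.imwrite("pics/c15.png",f(load("scene")["frame"][150:270,170:290,::-1],5))
cv2.imwrite("pics/s15.png",f(load("side")["frame"][130:240,160:300,::-1],5))
w=load("wrist"); cv2.imwrite("pics/w15.png",w["frame"][:,:,::-1]);np.savez("w15.npz",**w)
E
```

```text
[0.4466 0.0328 0.1047] 21.3 [ 1.0742 -0.716   0.883 ] 0.02782799324466879 [ 38.5212  -1.394  -45.0098 115.5689  -1.0473  65.4283 -95.5569]
tooly [ 1.      0.0085 -0.0001] psi 0.4875783375199819
units [ 1.5682 -0.1399 -0.0203]
```

View pics/c15.png

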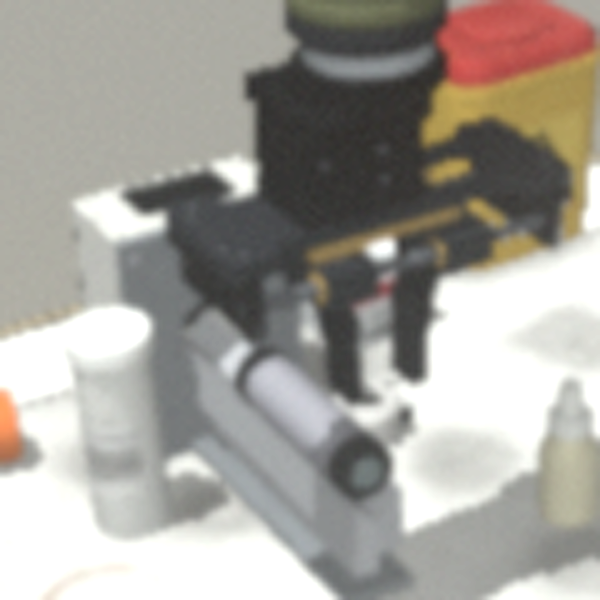

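View pics/s15.png

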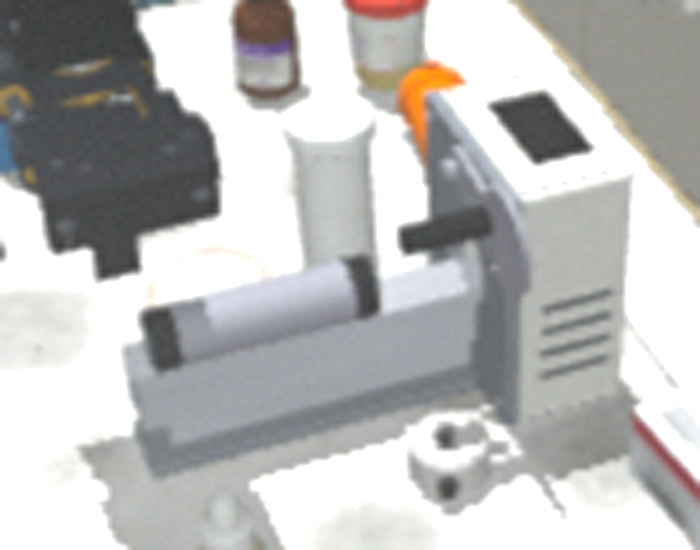

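View pics/w15.png

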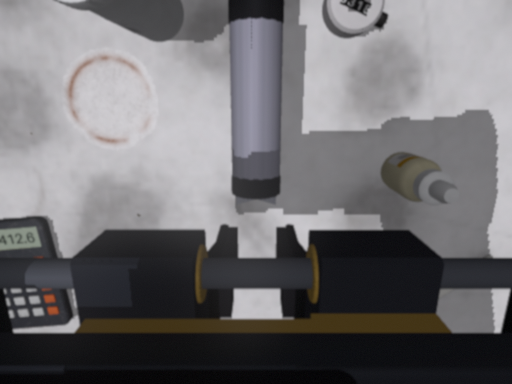

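```bash
python3 - <<'E'
from h import *
np.set_printoptions(precision=4,suppress=True)
w=dict(np.load("w15.npz"))
print("rear end",onz(w,256,197.5,.09),onz(w,256,197.5,.075))
E
python3 go.py .439 .034 .042
```

```text
rear end [0.4606 0.0333 0.09  ] [0.4563 0.0332 0.075 ]
[0.4474 0.0333 0.1051] 21.45 [ 0.3811 -0.51   -0.2059] 0.016179676698913837 [ 38.5054  -1.2991 -45.0079 115.461   -1.0666  65.4536 -95.5351]
tooly [1.    0.009 0.   ] psi 0.5170562722192819
units [ 1.5766 -0.2091 -0.0184]
```

>>> {"api": "drive_tool", "payload": {
  "increments": [
    [[0,-0.21,-0.018],[0,0,0]],
    [[0,0,0],[0,0,0]],
    [[0.4,0,0],[0,0,0]],
    [[0.5,0,0],[0,0,0]],
    [[0.4,0,0],[0,0,0]],
    [[0.25,0,0],[0,0,0]],
    [[0,0,0],[0,0,0]],
    [[0,0,0],[0,0,0]]
  ]
}}

```text
time_s: 22.25
tool_pos: [0.4386, 0.0339, 0.0435]
tool_rot: [122.8, 90.0, 33.3]
force: [-0.2, 0.2, 0.2]
grip_width: 0.0009
```

```bash
python3 go.py .451 .034 .042; python3 - <<'E'
from h import *
f=lambda im,k:cv2.convertScaleAbs(cv2.resize(im,None,fx=k,fy=k,interpolation=cv2.INTER_CUBIC),alpha=1.4,beta=10)
cv2.imwrite("pics/c16.png",f(load("scene")["frame"][150:270,170:290,::-1],5))
cv2.imwrite("pics/s16.png",f(load("side")["frame"][130:240,140:280,::-1],5))
E
```

```text
[0.4386 0.0339 0.0435] 22.25 [-0.2005  0.2385  0.224 ] 0.0008511572561876372 [ 37.6723   2.8216 -45.8561 120.284    2.3834  57.7539 -98.901 ]
tooly [1.     0.0091 0.0003] psi 0.5196568543132828
units [0.0387 0.311  0.0006]
```

View pics/c16.png

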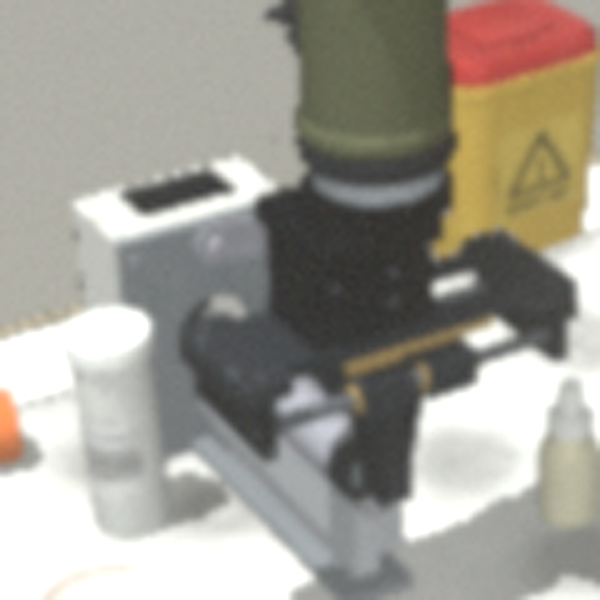

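View pics/s16.png

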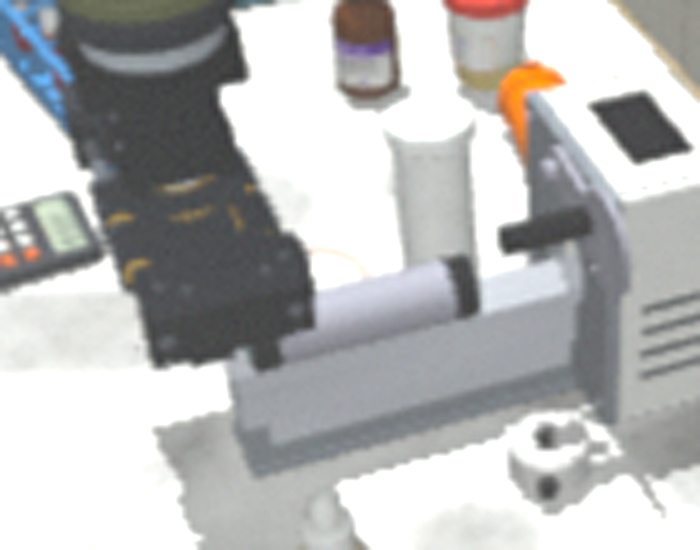

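>>> {"api": "drive_tool", "payload": {
  "increments": [
    [[0.03,0.1,0],[0,0,0]],
    [[0,0.1,0],[0,0,0]],
    [[0,0.1,0],[0,0,0]],
    [[0,0.1,0],[0,0,0]]
  ]
}}

```text
time_s: 22.75
tool_pos: [0.4526, 0.0337, 0.0417]
tool_rot: [-82.0, 89.7, -171.5]
force: [-5.6, -0.7, 5.1]
grip_width: 0.0004
```

>>> {"api": "drive_tool", "payload": {
  "increments": [
    [[0,0.1,0],[0,0,0]],
    [[0,0.1,0],[0,0,0]],
    [[0,0.1,0],[0,0,0]],
    [[0,0.1,0],[0,0,0]]
  ]
}}

```text
time_s: 23.15
tool_pos: [0.4684, 0.0338, 0.0416]
tool_rot: [-81.0, 89.7, -170.5]
force: [-3.7, -0.3, 2.6]
grip_width: 0.0004
```

```bash
python3 - <<'E'
from h import *
f=lambda im,k:cv2.convertScaleAbs(cv2.resize(im,None,fx=k,fy=k,interpolation=cv2.INTER_CUBIC),alpha=1.6,beta=10)
cv2.imwrite("pics/c17.png",f(load("scene")["frame"][190:270,190:270,::-1],7))
cv2.imwrite("pics/s17.png",f(load("side")["frame"][160:230,160:260,::-1],7))
E
```

```text
(no output)
```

View pics/c17.png

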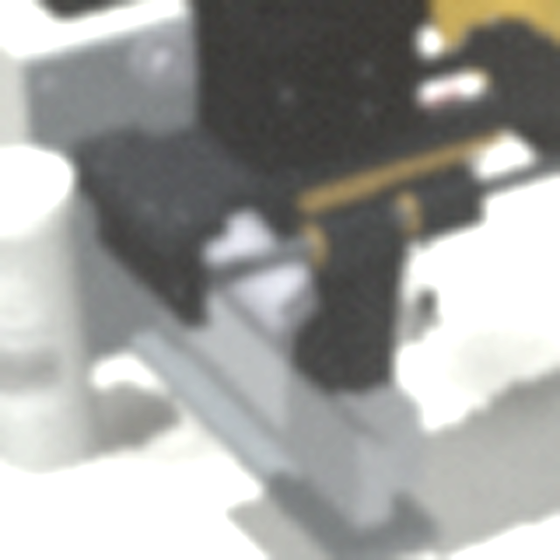

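View pics/s17.png

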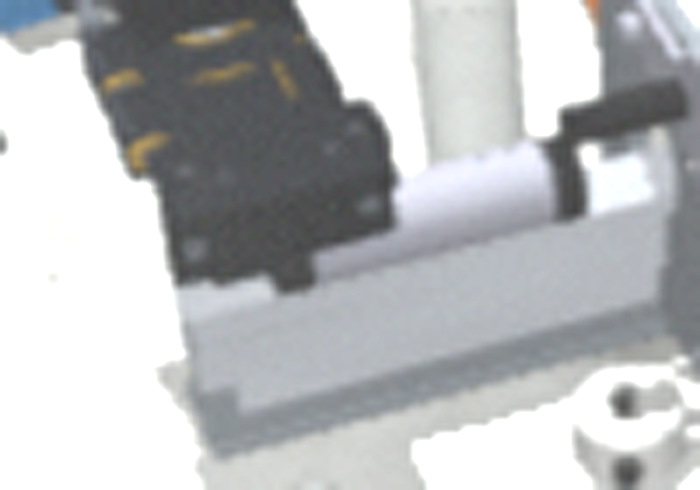

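Cell moves along the groove with about 4 N. The slight upward force suggests the tip is close to the rail, so I'll back off 2 mm, raise 3 mm and go on.

>>> {"api": "drive_tool", "payload": {
  "increments": [
    [[0,-0.05,0],[0,0,0]],
    [[-0.08,0,0],[0,0,0]],
    [[0,0.1,0],[0,0,0]],
    [[0,0.1,0],[0,0,0]],
    [[0,0.1,0],[0,0,0]],
    [[0,0.1,0],[0,0,0]]
  ]
}}

```text
time_s: 23.85
tool_pos: [0.4829, 0.034, 0.045]
tool_rot: [-79.7, 89.8, -169.2]
force: [-5.2, -1.0, 4.5]
grip_width: 0.0004
```

>>> {"api": "drive_tool", "payload": {
  "increments": [
    [[0,0.1,0],[0,0,0]],
    [[0,0.1,0],[0,0,0]],
    [[0,0.1,0],[0,0,0]],
    [[0,0.1,0],[0,0,0]],
    [[0,0.1,0],[0,0,0]],
    [[0,0.1,0],[0,0,0]]
  ]
}}

```text
time_s: 24.45
tool_pos: [0.509, 0.0344, 0.0451]
tool_rot: [101.7, 90.0, 12.2]
force: [-0.3, 0.1, -0.3]
grip_width: 0.0004
```

```bash
python3 - <<'E'
from h import *
f=lambda im,k:cv2.convertScaleAbs(cv2.resize(im,None,fx=k,fy=k,interpolation=cv2.INTER_CUBIC),alpha=1.6,beta=10)
cv2.imwrite("pics/c18.png",f(load("scene")["frame"][160:270,170:280,::-1],5))
cv2.imwrite("pics/s18.png",f(load("side")["frame"][140:240,160:300,::-1],5))
w=load("wrist"); cv2.imwrite("pics/w18.png",w["frame"][:,:,::-1])
E
python3 go.py
```

```text
[0.5091 0.0345 0.0453] 24.6 [ 0.0406 -0.5449 -0.0131] 0.0002667253477208209 [  33.9493   13.1452  -44.6424  111.3008   10.6572   59.634  -104.8432]
tooly [1.     0.0089 0.0011] psi 0.512791795376643
```

View pics/c18.png

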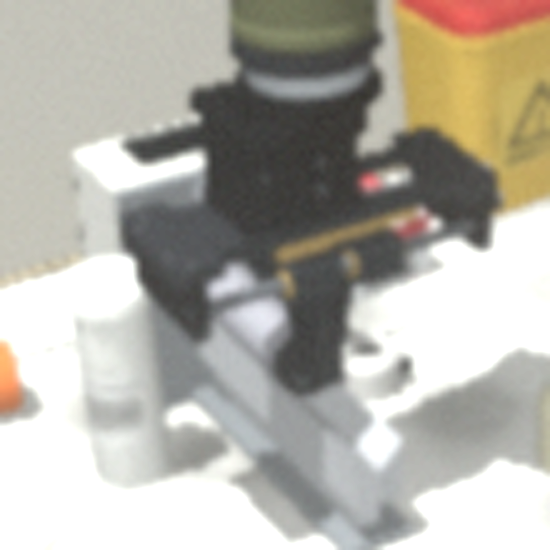

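View pics/s18.png

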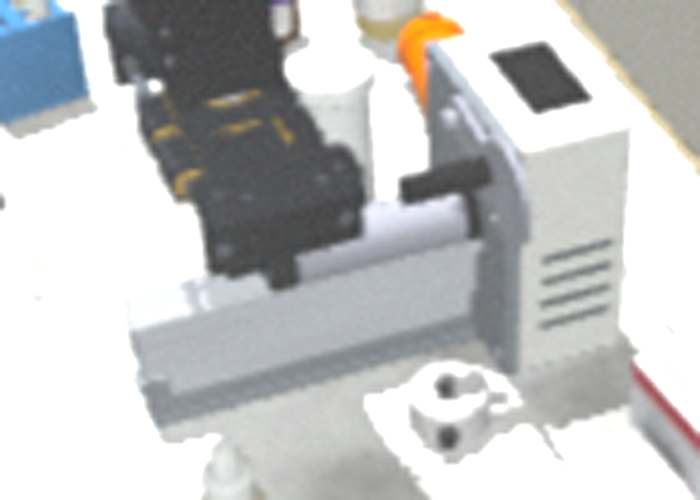

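View pics/w18.png

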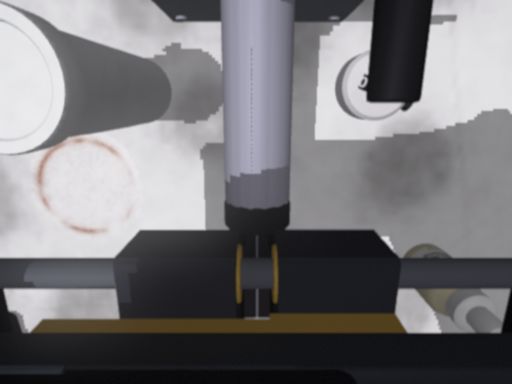

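The cell runs straight in the groove and its front cap is entering the port. Tilting the gripper back 15° now, so that its body stays clear of the raised knob at the end of the push.

>>> {"api": "drive_tool", "payload": {
  "increments": [
    [[0,0,0],[0,0,0.0625]],
    [[0,0,0],[0,0,0.0625]],
    [[0,0,0],[0,0,0]],
    [[0,0,0],[0,0,0]]
  ]
}}

```text
time_s: 25.0
tool_pos: [0.5077, 0.0336, 0.0455]
tool_rot: [89.4, 75.0, -0.1]
force: [0.7, 0.2, 0.4]
grip_width: 0.0004
```

```bash
python3 - <<'E'
from h import *
np.set_printoptions(precision=4,suppress=True)
R,o=rotm(); T=o["tool_pos"]; print(R,T,o["time_s"],o["force"]); tip=T-.03*R[:,0]; print("tip",tip,"front corner",tip+.0095*R[:,1])
for n,X in (("x+10mm",[.01,0,0]),("z+1mm",[0,0,.001])): print(n,R.T@np.array(X)/.04)
E
```

```text
[[ 0.2588  0.9659  0.0085]
 [-0.0003  0.0089 -1.    ]
 [-0.9659  0.2588  0.0026]] [0.5077 0.0336 0.0455] 25.0 [0.677  0.2102 0.3862]
tip [0.4999 0.0336 0.0745] front corner [0.5091 0.0337 0.0769]
x+10mm [0.0647 0.2415 0.0021]
z+1mm [-0.0241  0.0065  0.0001]
```

>>> {"api": "drive_tool", "payload": {
  "increments": [
    [[0.026,0.097,0],[0,0,0]],
    [[0.026,0.097,0],[0,0,0]],
    [[0.026,0.097,0],[0,0,0]],
    [[0.026,0.097,0],[0,0,0]],
    [[0.026,0.097,0],[0,0,0]],
    [[0.026,0.097,0],[0,0,0]]
  ]
}}

```text
time_s: 25.6
tool_pos: [0.5313, 0.035, 0.0444]
tool_rot: [90.2, 75.3, 0.7]
force: [-5.4, 0.6, 3.6]
grip_width: 0.0006
```

>>> {"api": "drive_tool", "payload": {
  "increments": [
    [[0.026,0.097,0],[0,0,0]],
    [[0.026,0.097,0],[0,0,0]],
    [[0.02,0.075,0],[0,0,0]],
    [[0.02,0.075,0],[0,0,0]]
  ]
}}

```text
time_s: 26.0
tool_pos: [0.547, 0.0348, 0.045]
tool_rot: [90.1, 75.0, 0.6]
force: [-1.4, 0.1, -0.0]
grip_width: 0.0004
```

>>> {"api": "drive_tool", "payload": {
  "increments": [
    [[0.01,0.039,0],[0,0,0]],
    [[0.01,0.039,0],[0,0,0]],
    [[0.01,0.039,0],[0,0,0]]
  ]
}}

```text
time_s: 26.3
tool_pos: [0.5514, 0.0347, 0.0452]
tool_rot: [90.0, 75.0, 0.5]
force: [0.2, 0.4, -0.2]
grip_width: 0.0003
```

```bash
python3 go.py; python3 - <<'E'
from h import *
np.set_printoptions(precision=4,suppress=True)
f=lambda im,k:cv2.convertScaleAbs(cv2.resize(im,None,fx=k,fy=k,interpolation=cv2.INTER_CUBIC),alpha=1.6,beta=10)
w=load("wrist"); cv2.imwrite("pics/w19.png",w["frame"][:,:,::-1]); np.savez("w19.npz",**w)
cv2.imwrite("pics/s19.png",f(load("side")["frame"][140:240,160:300,::-1],5))
for x in (.54,.55,.5585,.565): print(x,proj(w,np.array([x,.034,.092])))
E
```

```text
[0.5514 0.0347 0.0452] 26.3 [ 0.2232  0.4006 -0.2086] 0.00029958237702621516 [  37.7132    5.7277  -46.6305  119.6893    9.2667   41.8204 -103.849 ]
tooly [0.9659 0.0086 0.2588] psi 0.5087525737900579
0.54 [257.228  258.7808]
0.55 [257.4212 237.8869]
0.5585 [257.5855 220.1156]
0.565 [257.7112 206.5186]
```

View pics/w19.png

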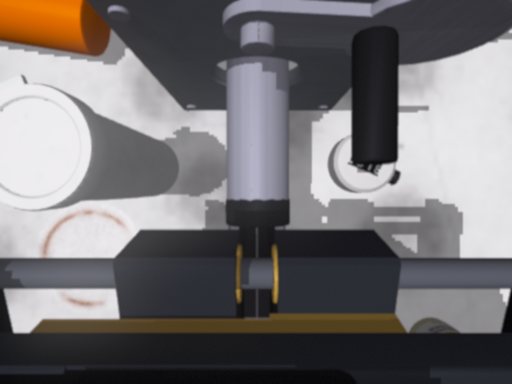

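View pics/s19.png

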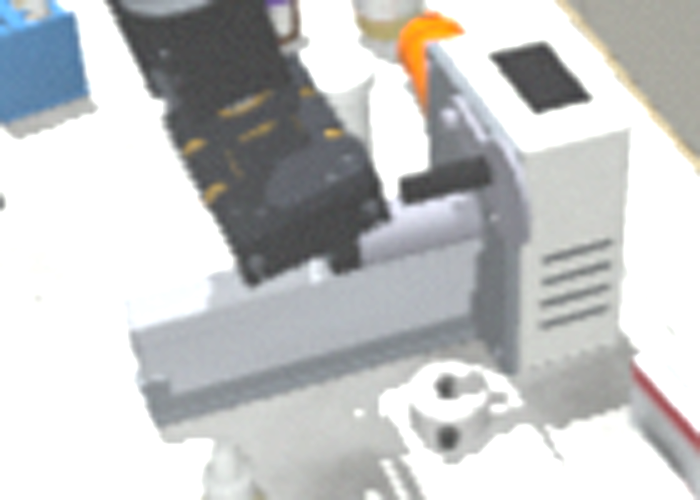

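The cell's rear rim is at v≈226, so x≈0.556, about 3 mm short of the expected 0.5585. I'll push slowly, watching the force.

>>> {"api": "drive_tool", "payload": {
  "increments": [
    [[0.0065,0.024,0],[0,0,0]],
    [[0.0065,0.024,0],[0,0,0]],
    [[0.0065,0.024,0],[0,0,0]]
  ]
}}

```text
time_s: 26.7
tool_pos: [0.5543, 0.0348, 0.0452]
tool_rot: [90.0, 75.0, 0.5]
force: [-0.8, -0.3, 0.3]
grip_width: 0.0008
```

>>> {"api": "drive_tool", "payload": {
  "increments": [
    [[0.0065,0.024,0],[0,0,0]],
    [[0.0065,0.024,0],[0,0,0]]
  ]
}}

```text
time_s: 26.9
tool_pos: [0.5553, 0.035, 0.0448]
tool_rot: [90.0, 75.1, 0.5]
force: [-6.6, 1.2, 3.8]
grip_width: 0.0007
```

>>> {"api": "drive_tool", "payload": {
  "increments": [
    [[0.0065,0.024,0],[0,0,0]],
    [[0.0065,0.024,0],[0,0,0]]
  ]
}}

```text
time_s: 27.1
tool_pos: [0.5555, 0.0351, 0.0444]
tool_rot: [89.8, 75.4, 0.3]
force: [-15.5, 1.7, 12.9]
grip_width: 0.0008
```

Force climbed to 15 N with no further motion, so the cell is against the stop. Backing off and looking.

>>> {"api": "drive_tool", "payload": {
  "increments": [
    [[-0.02,-0.07,0],[0,0,0]],
    [[-0.05,-0.2,0],[0,0,0]],
    [[-0.1,-0.4,0],[0,0,0]],
    [[-0.3,-0.5,0],[0,0,0]],
    [[-0.6,-0.3,0],[0,0,0]],
    [[-0.8,0,0],[0,0,0]],
    [[-0.5,0,0],[0,0,0]],
    [[0,0,0],[0,0,0]],
    [[0,0,0],[0,0,0]]
  ]
}}

```text
time_s: 28.0
tool_pos: [0.4774, 0.0338, 0.1219]
tool_rot: [89.7, 74.9, 0.2]
force: [-0.6, 1.0, -0.5]
grip_width: 0.0005
```

```bash
python3 go.py; python3 - <<'E'
from h import *
np.set_printoptions(precision=4,suppress=True)
f=lambda im,k:cv2.convertScaleAbs(cv2.resize(im,None,fx=k,fy=k,interpolation=cv2.INTER_CUBIC),alpha=1.4,beta=10)
w=load("wrist"); cv2.imwrite("pics/w20.png",w["frame"][:,:,::-1]); np.savez("w20.npz",**w)
s=load("side");c=load("scene")
cv2.imwrite("pics/s20.png",f(s["frame"][130:240,160:300,::-1],5));cv2.imwrite("pics/c20.png",f(c["frame"][150:270,170:290,::-1],5))
for n,k in (("w",w),("s",s),("c",c)): print(n,[proj(k,np.array([x,.034,.092])) for x in (.55,.5585,.565)])
E
```

```text
[0.4774 0.0338 0.1219] 28.0 [-0.561   1.047  -0.4614] 0.0004880501111096509 [ 39.6738 -14.5501 -42.4173 123.747  -11.3962  52.3577 -86.7967]
tooly [0.9654 0.0087 0.2606] psi 0.5177649161837398
w [array([256.5489, 118.3455]), array([256.6575, 106.3392]), array([256.7406,  97.1558])]
s [array([222.6169, 183.6994]), array([225.7551, 182.9168]), array([228.1436, 182.3212])]
c [array([225.7504, 223.758 ]), array([224.3163, 222.4081]), array([223.2296, 221.3852])]
```

View pics/w20.png

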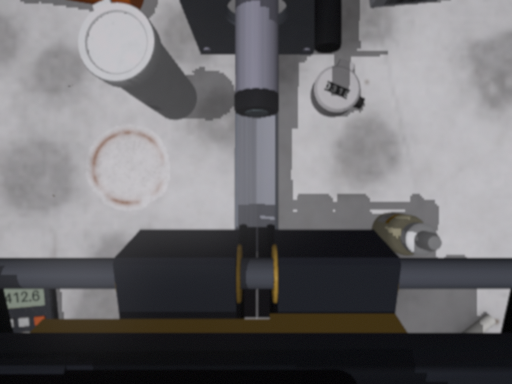

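View pics/s20.png

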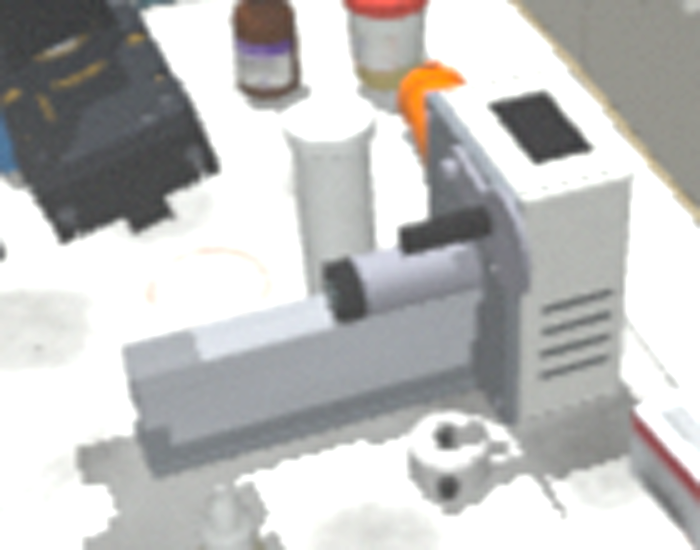

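View pics/c20.png

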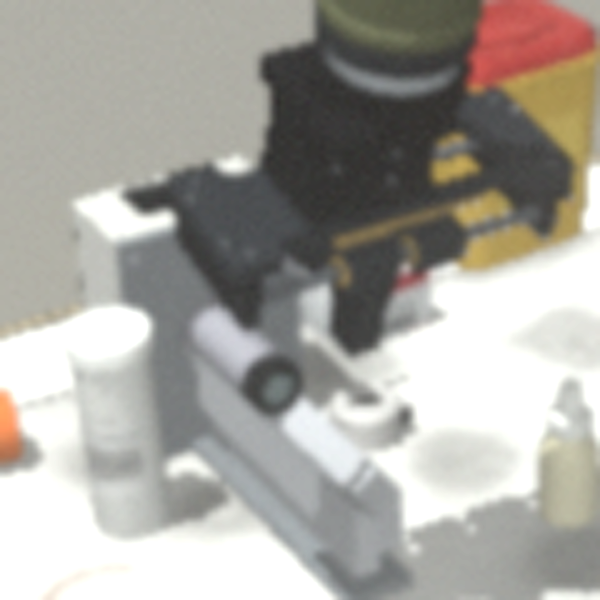

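```bash
python3 - <<'E'
from h import *
w=dict(np.load("w20.npz"))
cv2.imwrite("pics/w20z.png",cv2.convertScaleAbs(cv2.resize(w["frame"][70:140,215:300,::-1],None,fx=8,fy=8,interpolation=cv2.INTER_CUBIC),alpha=2.2,beta=10))
E
```

```text
(no output)
```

View pics/w20z.png

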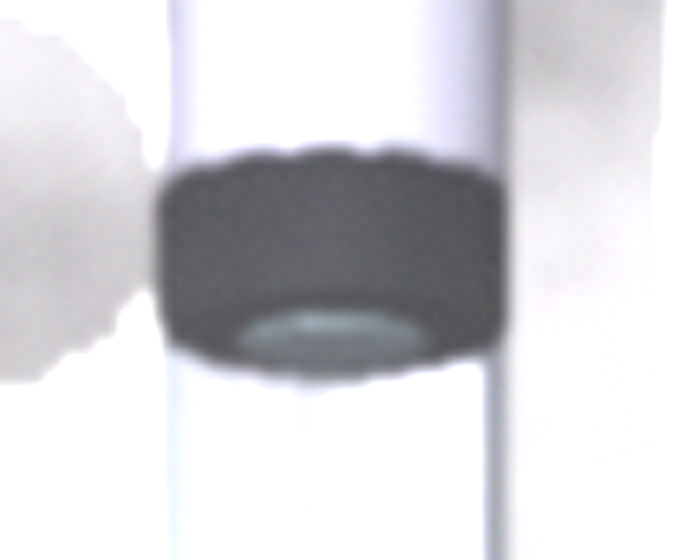

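```bash
python3 - <<'E'
from h import *
w=dict(np.load("w20.npz"))
print(onz(w,256.5,112.1,.075),onz(w,256.5,116.8,.058),onz(w,256.5,108.5,.085))
print("face check needs none")
E
```

```text
[0.55851477 0.03406849 0.075     ] [0.55879987 0.0340278  0.058     ] [0.55873095 0.03409589 0.085     ]
face check needs none
```

The rear end measures x = 0.5586 against the expected 0.5585 (face 0.6335 − 0.075). The cell is home. One last check of everything else.

```bash
python3 - <<'E'
from h import *
a=cv2.imread("pics/side0.png"); s=load("side")["frame"][:,:,::-1]
cv2.imwrite("pics/s21.png",np.hstack([a[130:370,130:330],s[130:370,130:330]])[:, :].repeat(2,0).repeat(2,1)[:600,:800])
E
python3 go.py
```

```text
[0.4764 0.0342 0.1203] 28.2 [-0.0087 -0.6292 -0.2514] 0.0005466234455029058 [ 39.676  -14.3758 -42.4445 123.7906 -11.399   52.3993 -86.7947]
tooly [0.9664 0.0085 0.2569] psi 0.5063382462349294
```

View pics/s21.png

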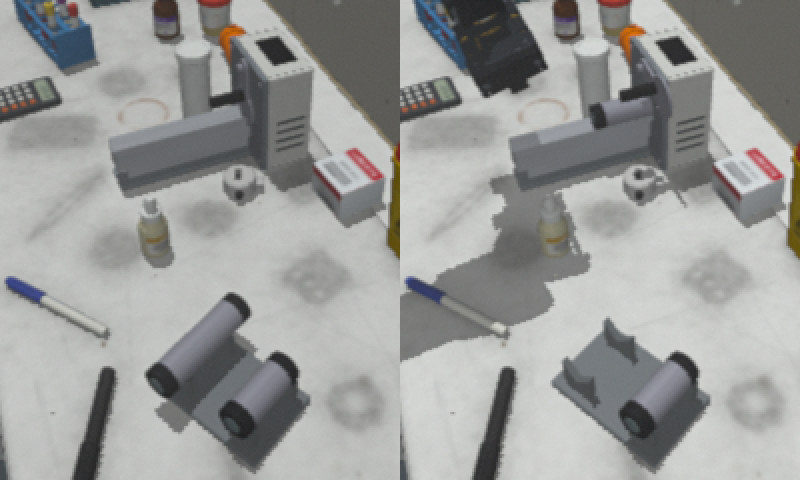

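Before and after match: tube, counter, oil bottle and short cell are unmoved, the cover is level on the right, the cell is in the port and the gripper is clear. Handing in.

```bash
python3 -c "
from cell import env
print(env.sign_off())"
```

```text
the job is handed in; nothing more can be done
None
```

I handed the job in at about 28 s of the 64 s, with the long cell loaded and resting against the stop. The hand-in gave no verdict.

- **Cover:** I swung it about a quarter turn to the right (−y), away from the white strip tube. It stayed level there after I let go.
- **Long cell:** I lifted it from the rack, laid it in the groove and pushed it in with closed fingertips. I stopped when the push reached 15 N and the cell no longer moved. Its rear end then measured x = 0.5586 m; 0.5585 m was expected.
- **Other things:** Before and after side views show the strip tube, tally counter, oil bottle and short cell where they started. The gripper was touching nothing at hand-in.

**Checks that disagreed:**
- **Finger ends:** The pictures showed them about 30 mm above the reported tool point. My first grip on the knob therefore closed on air above it; I saw this in the images, corrected the height and repeated the grip.
- **Strip tube distance:** The wrist camera put the tube about 84 mm from the groove, where 77–81 mm was stated. I took this as calibration error.

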